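Put the cuvettes away in the drying cabinet

TASK

Put the lens cuvettes away for the night: slide the drying cabinet's shutter fully open, lift each cuvette straight up out of the heating block and pass it down through the port, so that neither it nor the gripper touches the port's steel frame, and stand it upright on the cabinet floor. When all of them are inside, slide the shutter fully shut and lay the dust cover squarely on top of the empty block. Leave the green lens, the dish, the occluder and the gauge where they are.

Things in the scene. Friction and masses are not known exactly. Their poses are not given: they have to be found in the camera images.
- block: Dark metal heating block standing on the table, 214 mm along its x, 96 mm along its y. Origin: centre of its underside, z up. Its deck is 70 mm up and has four square wells, 22 mm wide and 60 mm deep (floor 10 mm above the table), in a row at x = -81, -27, +27, +81 mm, y = 0. Two cheeks 16 mm thick run along x on either side (y from 32 to 48 mm and -32 to -48 mm); their flat tops are 96 mm above the table. Fixed; it and the cabinet may be on either side.
- cabinet: Low white drying cabinet with glass sides, 290 mm along its x, 176 mm along its y, walls 5 mm. Origin: centre of its underside, z up, x roughly away from the robot. Its inner floor is 5 mm above the table; the underside of its top wall is 110 mm above the table. Chrome rails along its long top edges reach 128 mm above the table. Fixed.
- port (a point): Centre of the port's opening in the cabinet's top wall, at the upper face of its frame, 117 mm above the table (at x = -70 mm, y = 0 of the cabinet; axes as the cabinet's). The opening is 110 mm along x and 130 mm along y; 7 mm thick.
- port_frame: Steel frame round the port, 10 mm (x sides) and 15 mm (y sides) wide, same origin and axes as port. Not to be touched by cuvettes or gripper.
- shutter (a joint): Position of the port's flat sliding shutter (126 x 156 x 4 mm, underside 119 mm above the table), m: 0 shut over the port, 0.135 fully open; grows towards the cabinet's +x. Stays where it is left; about 1.5 N to move. It may start a little ajar.
- shutter_grip (a point): On the shutter's upright black bar handle: 12 mm thick along the cabinet's x, 56 mm long along its y, standing 36 mm above the shutter; this point is on its centre line 147 mm above the table, 12 mm below the handle's top. Moves with the shutter.
- cover_grip (a point): On the handle of the loose dust cover, a flat grey plate 214 mm along its x, 100 mm along its y, 5 mm thick, about 0.2 kg, lying handle up. The black bar handle in the middle is 60 mm long along x, 12 mm thick along y, its top 39 mm above the plate's underside; this point is 29 mm above the underside, on the centre line. On the block the plate rests on both cheeks, its long side along the block's x (either way round), this point 125 mm above the table.
- cuvette1_center (a point): Cuvette 1, if there (two or three of the four are): upright square glass stick with a white stopper, 20 x 20 mm, 100 mm tall, 0.04 to 0.09 kg; this point is at its centre, 50 mm up; z along it, x and y square to its faces. It starts in well 1 of the block (counted from the block's -x end), 40 mm of it above the deck, with 1 mm of play per side; all are alike.
- cuvette2_center (a point): Cuvette 2, if there (two or three of the four are): upright square glass stick with a white stopper, 20 x 20 mm, 100 mm tall, 0.04 to 0.09 kg; this point is at its centre, 50 mm up; z along it, x and y square to its faces. It starts in well 2 of the block (counted from the block's -x end), 40 mm of it above the deck, with 1 mm of play per side; all are alike.
- cuvette3_center (a point): Cuvette 3, if there (two or three of the four are): upright square glass stick with a white stopper, 20 x 20 mm, 100 mm tall, 0.04 to 0.09 kg; this point is at its centre, 50 mm up; z along it, x and y square to its faces. It starts in well 3 of the block (counted from the block's -x end), 40 mm of it above the deck, with 1 mm of play per side; all are alike.
- cuvette4_center (a point): Cuvette 4, if there (two or three of the four are): upright square glass stick with a white stopper, 20 x 20 mm, 100 mm tall, 0.04 to 0.09 kg; this point is at its centre, 50 mm up; z along it, x and y square to its faces. It starts in well 4 of the block (counted from the block's -x end), 40 mm of it above the deck, with 1 mm of play per side; all are alike.
- lens: Green glass lens in a steel ring, 52 mm across, 10 mm high, loose on the table. Leave alone. Origin: centre of its underside.
- dish: White porcelain dish, 90 mm across, 22 mm high, loose. Leave alone. Origin: centre of its underside.
- occluder: Black pinhole occluder, disc 60 mm across with a flat 100 mm handle along its -x, 6 mm thick, loose; origin under the disc. Leave alone.
- gauge: Brass lens gauge, 52 mm round dial lying flat with a stem along +x, 15 mm high, loose; origin under the dial. Leave alone.

How it is judged (in metres and radians):
On the way, in this order (a step that is already met when the one before it is completed fails the run):
1. the shutter is slid fully open (at least 120 of 135 mm) (value of joint shutter above 0.12 m), for 0.2 s.
2. every cuvette that is there stands upright on the cabinet floor (z of cuvette1_center in the frame of cabinet between 0.044 and 0.066 m and x of cuvette1_center in the frame of cabinet between -0.135 and 0.13 m and y of cuvette1_center in the frame of cabinet between -0.078 and 0.078 m and angle between each of cuvette1_center, cuvette2_center, cuvette3_center, cuvette4_center's own z axis and vertical below 0.1 rad and z of cuvette2_center in the frame of cabinet between 0.044 and 0.066 m and x of cuvette2_center in the frame of cabinet between -0.135 and 0.13 m and y of cuvette2_center in the frame of cabinet between -0.078 and 0.078 m and z of cuvette3_center in the frame of cabinet between 0.044 and 0.066 m and x of cuvette3_center in the frame of cabinet between -0.135 and 0.13 m and y of cuvette3_center in the frame of cabinet between -0.078 and 0.078 m and z of cuvette4_center in the frame of cabinet between 0.044 and 0.066 m and x of cuvette4_center in the frame of cabinet between -0.135 and 0.13 m and y of cuvette4_center in the frame of cabinet between -0.078 and 0.078 m), for 0.2 s.
At the end, for the whole second after the job is handed in: Every cuvette that is there stands on the cabinet floor, within 0.1 rad of upright; the shutter is shut to within 10 mm; the dust cover lies flat on the block's cheeks, centred within 14 mm in each direction and square to it within 0.14 rad; all at rest (all of step 2 and value of joint shutter below 0.01 m and x of cover_grip in the frame of block between -0.014 and 0.014 m and y of cover_grip in the frame of block between -0.014 and 0.014 m and z of cover_grip in the frame of block between 0.119 and 0.131 m and angle between cover_grip's own z axis and vertical below 0.06 rad and angle between the x axis of cover_grip and the x axis of block, either way round below 0.14 rad and linear speed of each of cuvette1, cuvette2, cuvette3, cuvette4, cover below 0.03 m/s); the robot touches nothing.
It fails at once if a cuvette or the robot touches the port's frame (over 1 N) (contact force between any of cuvette1, cuvette2, cuvette3, cuvette4, the fingers, the arm and port_frame above 1 N).
It fails at once if the green lens, the dish, the occluder or the gauge is moved more than 30 mm (distance of any of lens, dish, occluder, gauge from where it was at the start of the episode above 0.03 m).
Of cuvette1, cuvette2, cuvette3, cuvette4 only 2 to 3 are there at a start; the rules pass over those that are not, and their reading is None.
At some moment in a run one of cover may be knocked a few centimetres aside while the robot is not near it.
It also fails if it takes over 210 s, if anything falls off the work surface, if the arm or the gripper's body presses on something with over 40 N, if the wrist force passes 120 N, or if a joint passes its speed limit or range.

ROBOT

A 6-joint arm with a two-finger parallel gripper is mounted at the origin on the work surface. World frame = base frame: x ahead of the robot, y to its left, z up, the work surface at z = 0. Lengths are in mm, angles in rad, forces in N, time in s.
With the tool pointing down it reaches from about 400 to 925 mm from the base axis. Payload 12.5 kg.
Tool frame: the origin (TCP) lies at the very end of the fingers, on their centre line; the grasp point (between the pads) lies 19 mm behind it; x points along the fingers, y is the direction in which the jaws open and shut, and the axes are right-handed (so a half turn about x gives the same grasp; the last joint's range is limited). The gripper opens to 95 mm and grips with 3 to 60 N. Pads are 20 mm wide; open, the fingers measure 119 mm over their backs; the gripper's body (75 mm by 180 mm) begins 59 mm behind the grasp point.
Start: joints at [-1.301, 0.491, 1.559, -0, 1.092, -0.106], TCP at [229.409, -581.393, 214.661] pointing down, gripper open.
Joint ranges: [-3.1, 3.1], [-0.84, 2.19], [0.05, 2.79], [-1.13, 4.28], [0.06, 2.93], [-2.69, 2.69]. Speed limits (rad/s): [2.22, 2.22, 2.79, 3.14, 3.14, 3.14].

INTERFACE

Orientations are given as [roll, pitch, yaw] about the fixed x, y, z axes, in that order (R = Rz(yaw) Ry(pitch) Rx(roll)).
In Python, from cell import env, optics, job gives the robot as it stands.
- The arm moves only by the shell command python3 -m handwheel 'ROWS' [OPENING]. ROWS is JSON, a list of rows, each an object with "travel": the shift along the world's x, y, z in mm, a list of three; "roll": the turn about the world's z in degrees. In form: [{"travel": [dx, dy, dz], "roll": roll}, ...]. A call has 1 to 8 rows; each row is the pose to reach, as a shift and turn from the pose commanded when the call began; what a row does not reach only later rows make up. A row lasts 1/10 s, in which the tool goes at most 50 mm and 8.59 degrees, less where a joint would pass 70% of its speed; a pose out of reach is approached as far as the arm can. A call with a gripper value outside its range is refused whole. OPENING is the closure, from -1 (fully open) to 1 (shut), set as the call begins (- or left out, the last holds). The fingers move at their own pace and stop on an object; the grip force is fixed at half the most. Time passes only in rows, so rows that repeat a pose let the fingers close. It gives the time, the measured TCP pose, the force and the opening at its end, in the units of the state.
- env.state(): the state, without advancing time (a new reading comes with each control period).
- optics.read_camera(name): name is "scene" or "top" or "wrist"; returns the picture (384x512x3 uint8, red, green, blue); there is no depth.
- optics.camera_params(name): a dict with "fx", "fy", "cx", "cy" (pixels), "k1" (the pictures are not rectified: a ray, as slopes to the right and down, at radius r is drawn at 1 + k1 r^2 times it, then the intrinsics apply), "world_from_camera" (4x4, takes a point from camera to world coordinates). Camera axes: x right, y up, looking along -z (the intrinsics and any distortion apply to the point x, -y, -z); pixel columns grow to the right and rows downward; lengths in mm; the calibration is good to about 2 mm. A picture is of the moment at which its call begins: read the wrist's pose just before it. camera_params takes no time and is no camera call; for the wrist camera it gives the pose at the moment of the call.
- job.job_done(): hands the job in, once; it reports no verdict.
The state is a dict: "t": time; "joints": joint angles; "qvel": joint speeds; "tau": joint torques, N m; "eef_pos": TCP position; "tcp_rot": TCP orientation; "ft_force": force on the tool from outside, world axes, zero at the start; "moment": the same for the moment, N m; "opening": opening from 0.0 (shut) to 1.0 (fully open).
Only numpy, scipy, OpenCV 4.12 (cv2) and the standard library are available. Lean on these libraries where they do the work, as an engineer would, in place of code of your own. Each camera call takes 0.05 s, during which the arm holds its last target.

## Working session

There is one attempt and no reset: what is moved stays moved. The work goes in short steps, Python scripts to look and compute and a shell command to move; the robot and the scene stay as the last step left them, time stands still between calls to the robot, and variables do not carry over. Pictures are saved under pics/ and viewed, and the job is handed in when it is done.

```bash
ls; mkdir -p pics
python3 - <<'E'
from cell import env, optics, job
import cv2,numpy as np
print(env.state())
for n in ["scene","top","wrist"]:
    p=optics.camera_params(n); print(n,p)
    im=optics.read_camera(n); cv2.imwrite(f"pics/{n}0.png",im[:,:,::-1])
E
```

```text
pics
{'t': 0.0, 'joints': array([-1.30064350e+00,  4.91575461e-01,  1.55945941e+00, -3.08288744e-06,
        1.09170293e+00, -1.05610860e-01]), 'qvel': array([-1.39009183e-03,  1.64560771e-03, -1.77599588e-03,  9.92863928e-04,
        7.42011056e-05, -1.16021815e-03]), 'tau': array([-4.65625690e-04, -6.12635493e+01, -2.58184254e+01,  6.92891073e-02,
        4.81503177e-02, -6.86190833e-05]), 'eef_pos': array([ 229.31154351, -581.1448085 ,  214.04844275]), 'tcp_rot': array([-1.67401959,  1.56965117,  1.84333818]), 'ft_force': array([ 0.11093616, -0.09769606,  1.16633213]), 'moment': array([ 0.03512555,  0.00524707, -0.01141878]), 'opening': 0.9993279984797153}
scene {'fx': 430.6068519175866, 'fy': 430.6068519175866, 'cx': 250.9415829215435, 'cy': 188.93682043579494, 'k1': -0.07422324585656095, 'world_from_camera': array([[-8.42467244e-01, -2.76278571e-01,  4.62513885e-01,
         1.07062674e+03],
       [ 5.38727863e-01, -4.39357731e-01,  7.18844262e-01,
         6.61688382e+02],
       [ 4.60778585e-03,  8.54771862e-01,  5.18983461e-01,
         6.02558532e+02],
       [ 0.00000000e
[... 366 characters left out ...]
3,
        -8.71755076e+00],
       [ 5.12832387e-03,  2.21619603e-01,  9.75119712e-01,
         9.79826868e+02],
       [ 0.00000000e+00,  0.00000000e+00,  0.00000000e+00,
         1.00000000e+00]])}
wrist {'fx': 311.6198433264811, 'fy': 311.6198433264811, 'cx': 255.75227635740785, 'cy': 193.68646705921648, 'k1': 0.014590270744991118, 'world_from_camera': array([[ 3.66145963e-01,  9.04716676e-01,  2.17772519e-01,
         2.89434054e+02],
       [-9.30557431e-01,  3.55971627e-01,  8.57150384e-02,
        -5.58912984e+02],
       [ 2.69868481e-05, -2.34034051e-01,  9.72228400e-01,
         3.85054253e+02],
       [ 0.00000000e+00,  0.00000000e+00,  0.00000000e+00,
         1.00000000e+00]])}
```

View pics/top0.png

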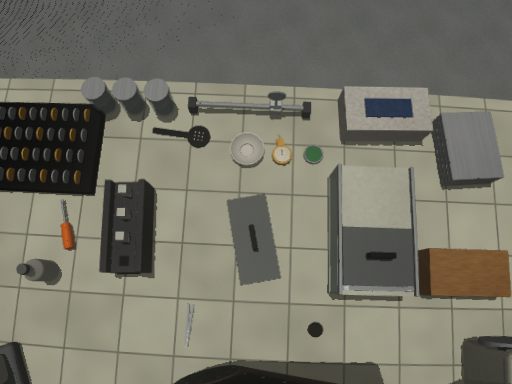

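View pics/scene0.png

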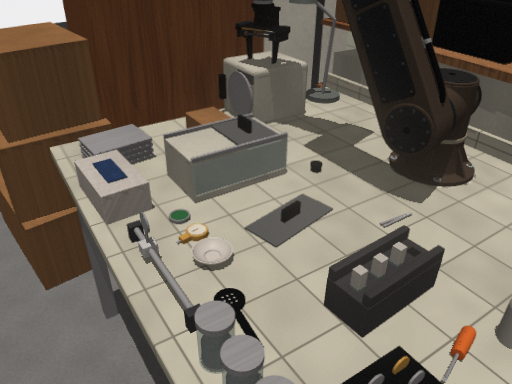

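View pics/wrist0.png

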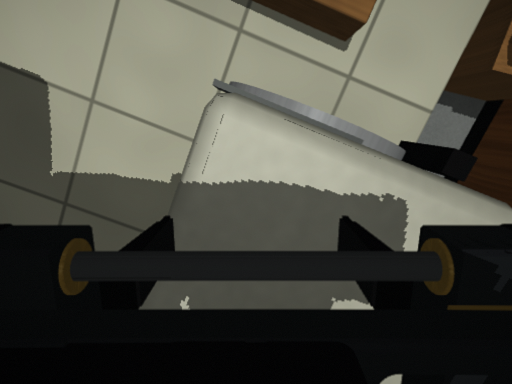

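```bash
cat > h.py <<'E'
import cv2,numpy as np
from cell import env, optics, job
def unproj(p,uv,z):
    x=(np.array(uv,float)-[p['cx'],p['cy']])/[p['fx'],p['fy']]
    rd=np.hypot(*x); r=rd
    for _ in range(50): r=rd/(1+p['k1']*r*r)
    x=x*(r/rd if rd>0 else 1)
    T=p['world_from_camera']; d=T[:3,:3]@np.array([x[0],-x[1],-1]); o=T[:3,3]
    return o+d*(z-o[2])/d[2]
def proj(p,X):
    T=p['world_from_camera']; c=T[:3,:3].T@(np.array(X,float)-T[:3,3])
    x=np.array([c[0],-c[1]])/-c[2]; r2=x@x
    return x*(1+p['k1']*r2)*[p['fx'],p['fy']]+[p['cx'],p['cy']]
def crop(im,x0,y0,w,h,s,name):
    o=cv2.resize(im[y0:y0+h,x0:x0+w],None,fx=s,fy=s,interpolation=cv2.INTER_CUBIC)
    cv2.imwrite(name,o[:,:,::-1] )
E
python3 - <<'E'
from h import *
im=cv2.imread('pics/top0.png')[:,:,::-1]
crop(im,90,170,80,110,5,'pics/b0.png')
crop(im,320,155,110,150,4,'pics/c0.png')
crop(im,220,185,70,110,5,'pics/d0.png')
E
```

```text
(no output)
```

View pics/b0.png

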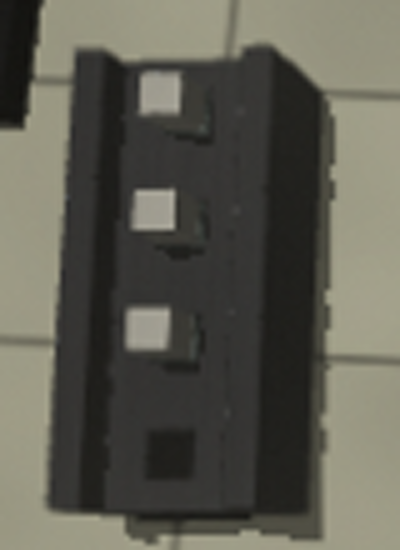

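View pics/c0.png

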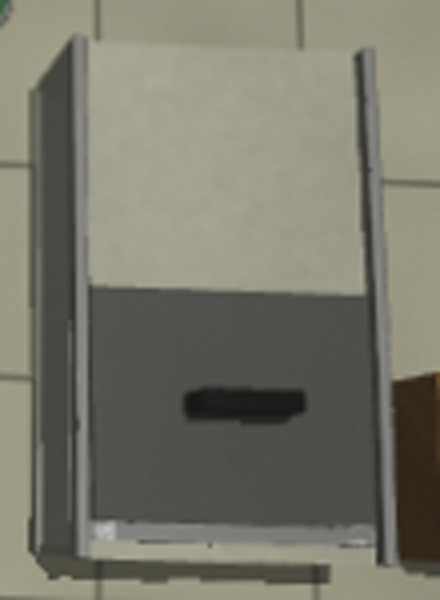

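View pics/d0.png

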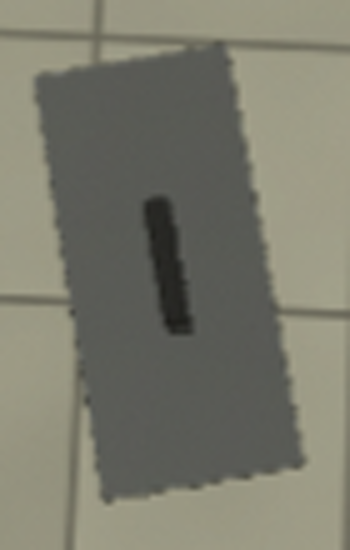

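```bash
cat > m.py <<'E'
from h import *
p=optics.camera_params("top")
def U(c,x0,y0,s,z): return unproj(p,[(c[0]+.5)/s-.5+x0,(c[1]+.5)/s-.5+y0],z)
B=lambda c,z:U(c,90,170,5,z); C=lambda c,z:U(c,320,155,4,z); D=lambda c,z:U(c,220,185,5,z)
np.set_printoptions(precision=1,suppress=True)
print('stop',*[B(c,110)[:2] for c in [(161,93),(155,211),(148,330)]],'well',B((170,455),70)[:2])
a,b=B((77,50),96),B((50,510),96);print('left cheek',a,b,np.linalg.norm(a-b))
a=B((161,93),110);b=B((148,330),110);print('blk yaw',np.degrees(np.arctan2(*(a-b)[1::-1])))
q=[C(c,123) for c in [(90,287),(367,296),(377,526),(92,521)]];print('shutter',*[x[:2] for x in q])
q=[C(c,128) for c in [(77,37),(365,50),(388,563),(83,555)]];print('rails',*[x[:2] for x in q], np.linalg.norm(q[0]-q[3]),np.linalg.norm(q[0]-q[1]), 'c',sum(q)/4)
for i,j in((3,0),(2,1)): print(np.degrees(np.arctan2(*(q[i]-q[j])[1::-1]))-180)
print('handle top',C((248,403),159), C((184,405),159),C((304,402),159))
q=[D(c,5) for c in [(38,75),(224,43),(303,464),(106,500)]];print('cover',*[x[:2] for x in q],sum(q)/4)
a=(q[0]+q[1]-q[2]-q[3]);print(np.degrees(np.arctan2(a[1],a[0])))
print('h top',(D((157,199),39)+D((181,332),39))/2)
for n,c in dict(lens=(314,155),dish=(247,150),gauge=(282,154),occ=(199,136)).items(): print(n,unproj(p,c,10))
E
python3 m.py
```

```text
stop [616.7 299.1] [562.  295.3] [508.1 292.2] well [455.1 289.1]
left cheek [638.6 346.7  96. ] [426.7 332.6  96. ] 212.37184316557955
blk yaw 3.6386711292803144
shutter [ 550.6 -201.2] [ 552.  -357.2] [ 426.6 -358.9] [ 424.3 -202.6]
rails [ 692.3 -193.1] [ 693.2 -360.1] [ 407.2 -362.5] [ 406.3 -196.8] 285.96314405884 166.9540885470838 c [ 549.8 -278.1  128. ]
-359.27107654789256
-359.52712025728744
handle top [ 487.6 -276.7  159. ] [ 485.3 -242.7  159. ] [ 489.2 -306.7  159. ]
cover [623.2  63.6] [644.1 -29.7] [436.3 -76.5] [414.8  18.2] [529.6  -6.1   5. ]
12.50350519329536
h top [526.5  -7.   39. ]
lens [ 750.4 -153.9   10. ]
dish [755.5  20.1  10. ]
gauge [749.  -70.9  10. ]
occ [788.3 147.5  10. ]
```

```bash
python3 -m handwheel '[{"travel":[0,0,40],"roll":0},{"travel":[0,0,50],"roll":0},{"travel":[35,35,50],"roll":8},{"travel":[70,70,50],"roll":16},{"travel":[105,105,50],"roll":24},{"travel":[140,140,50],"roll":32},{"travel":[170,175,50],"roll":40},{"travel":[170,175,50],"roll":40}]' -1
```

```text
t: 0.95
eef_pos: [402.1, -402.6, 264.6]
tcp_rot: [3.136, 1.57, 1.078]
ft_force: [-0.3, 0.1, -0.3]
opening: 1.0
```

```bash
python3 -m handwheel '[{"travel":[20,30,0],"roll":8},{"travel":[40,60,0],"roll":16},{"travel":[60,90,0],"roll":24},{"travel":[86,124,0],"roll":29},{"travel":[86,124,0],"roll":29},{"travel":[86,124,0],"roll":29}]' -1
python3 - <<'E'
from h import *
from scipy.spatial.transform import Rotation as R
s=env.state();p=optics.camera_params('wrist')
np.set_printoptions(precision=2,suppress=True)
print(R.from_euler('xyz',s['tcp_rot']).as_matrix(),s['eef_pos'])
im=optics.read_camera('wrist');cv2.imwrite('pics/w1.png',im[:,:,::-1])
np.save('w1.npy',p)
t=optics.read_camera('top');cv2.imwrite('pics/t1.png',t[:,:,::-1])
E
```

```text
t: 1.55
eef_pos: [485.5, -282.2, 264.4]
tcp_rot: [-1.271, 1.57, -2.833]
ft_force: [-0.7, -0.7, -1.1]
opening: 0.999
[[-0.    1.    0.01]
 [-0.    0.01 -1.  ]
 [-1.   -0.    0.  ]] [ 485.48 -282.24  264.42]
```

View pics/w1.png

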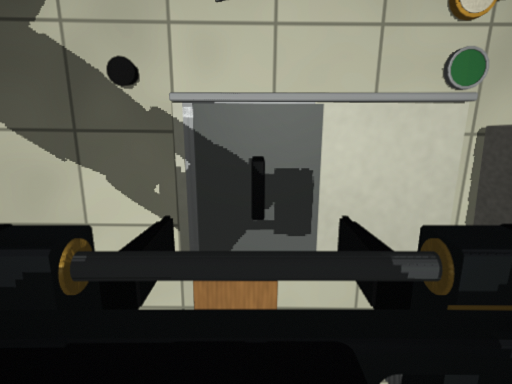

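Run:
```python
from h import *
p=np.load('w1.npy',allow_pickle=True).item()
np.set_printoptions(precision=1,suppress=True)
print('h',unproj(p,(258,156),159),unproj(p,(258.5,220),159))
print('sh edge',unproj(p,(322.5,103),123),unproj(p,(319,230),123),unproj(p,(194.5,120),123),unproj(p,(195.5,230),123))
print('frame/rail ',unproj(p,(171,97),128),unproj(p,(477,97),128),'frame edge',unproj(p,(184,130),117))
```

```text
h [ 486.5 -250.9  159. ] [ 487.5 -310.5  159. ]
sh edge [ 548.3 -203.7  123. ] [ 552.2 -333.1  123. ] [ 424.6 -220.7  123. ] [ 421.3 -334.2  123. ]
frame/rail  [ 404.2 -199.8  128. ] [ 691.2 -197.9  128. ] frame edge [ 412.5 -230.5  117. ]
```

```bash
python3 -m handwheel '[{"travel":[1,2,-40],"roll":0},{"travel":[1,2,-80],"roll":0},{"travel":[1,2,-110],"roll":0},{"travel":[1,2,-131],"roll":0},{"travel":[1,2,-131],"roll":0},{"travel":[1,2,-131],"roll":0}]' -1; python3 -m handwheel '[{"travel":[0,0,0],"roll":0},{"travel":[0,0,0],"roll":0},{"travel":[0,0,0],"roll":0},{"travel":[0,0,0],"roll":0},{"travel":[0,0,0],"roll":0},{"travel":[0,0,0],"roll":0},{"travel":[0,0,0],"roll":0},{"travel":[0,0,0],"roll":0}]' 1
```

```text
t: 2.25
eef_pos: [486.1, -281.4, 134.1]
tcp_rot: [-1.154, 1.571, -2.717]
ft_force: [-0.4, -0.2, 0.4]
opening: 1.0
t: 3.05
eef_pos: [486.4, -280.4, 133.6]
tcp_rot: [1.785, 1.571, 0.224]
ft_force: [0.5, -0.9, -1.0]
opening: 0.383
```

```bash
python3 -m handwheel '[{"travel":[0,0,0],"roll":0},{"travel":[0,0,0],"roll":0},{"travel":[0,0,0],"roll":0},{"travel":[0,0,0],"roll":0},{"travel":[0,0,0],"roll":0}]' 1
```

```text
t: 3.55
eef_pos: [486.5, -280.4, 133.6]
tcp_rot: [1.685, 1.571, 0.124]
ft_force: [0.4, -0.4, 0.2]
opening: 0.125
```

```bash
python3 -m handwheel '[{"travel":[10,0,0],"roll":0},{"travel":[30,0,0],"roll":0},{"travel":[50,0.5,0],"roll":0},{"travel":[70,0.7,0],"roll":0},{"travel":[90,0.9,0],"roll":0},{"travel":[108,1,0],"roll":0},{"travel":[120,1,0],"roll":0},{"travel":[124,1,0],"roll":0}]' 1;python3 -m handwheel '[{"travel":[2,0,0],"roll":0},{"travel":[4,0,0],"roll":0},{"travel":[5,0,0],"roll":0},{"travel":[5,0,0],"roll":0}]' 1
```

```text
t: 4.35
eef_pos: [611.5, -279.4, 133.7]
tcp_rot: [0.868, 1.57, -0.693]
ft_force: [-1.5, -0.4, 4.2]
opening: 0.125
t: 4.75
eef_pos: [613.1, -279.4, 133.7]
tcp_rot: [-1.827, 1.566, 2.895]
ft_force: [-11.8, 0.1, 6.3]
opening: 0.125
```

```bash
python3 -m handwheel '[{"travel":[-2,0,0],"roll":0},{"travel":[-2,0,0],"roll":0},{"travel":[-2,0,0],"roll":0},{"travel":[-2,0,0],"roll":0},{"travel":[-2,0,0],"roll":0},{"travel":[-2,0,0],"roll":0}]' 0.4; python3 -m handwheel '[{"travel":[-2,0,40],"roll":0},{"travel":[-2,0,80],"roll":0},{"travel":[-2,0,120],"roll":0},{"travel":[-30,0,130],"roll":0},{"travel":[-60,0,130],"roll":0},{"travel":[-60,0,130],"roll":0}]';python3 - <<'E'
from h import *
p=optics.camera_params('wrist')
im=optics.read_camera('wrist');cv2.imwrite('pics/w2.png',im[:,:,::-1])
np.save('w2.npy',p)
t=optics.read_camera('top');cv2.imwrite('pics/t2.png',t[:,:,::-1])
E
```

```text
t: 5.35
eef_pos: [613.5, -279.3, 133.6]
tcp_rot: [2.22, 1.571, 0.658]
ft_force: [0.0, 1.0, -0.8]
opening: 0.296
t: 5.95
eef_pos: [551.1, -279.3, 264.7]
tcp_rot: [0.569, 1.57, -0.993]
ft_force: [0.5, -0.2, 0.2]
opening: 0.302
```

View pics/w2.png

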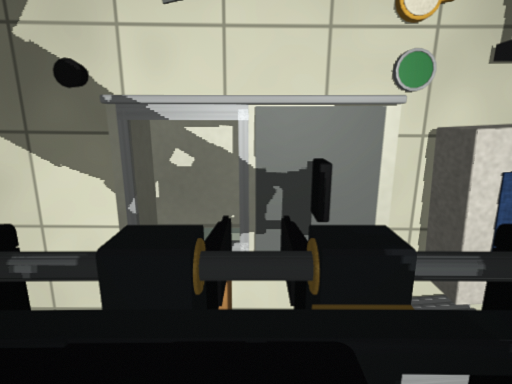

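View pics/t2.png

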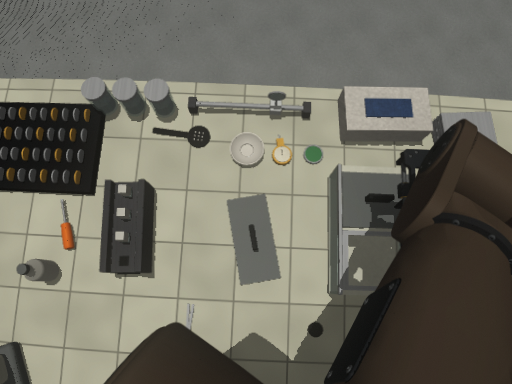

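Run:
```python
from h import *
p=np.load('w2.npy',allow_pickle=True).item()
im=cv2.imread('pics/w2.png')[:,:,::-1]
crop(im,95,90,180,150,4,'pics/w2c.png')
np.set_printoptions(precision=1,suppress=True)
print(unproj(p,(130,121),117),unproj(p,(238,121),117))
```

```text
[ 425.3 -219.3  117. ] [ 532.4 -218.4  117. ]
```

View pics/w2c.png

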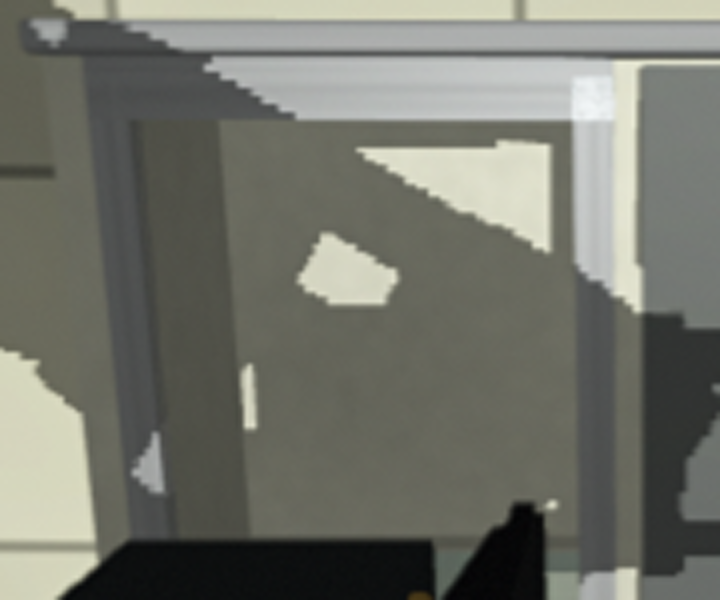

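```bash
python3 -m handwheel '[{"travel":[0,48,10],"roll":0},{"travel":[0,96,20],"roll":0},{"travel":[0,144,20],"roll":0},{"travel":[0,192,20],"roll":0},{"travel":[0,240,20],"roll":0},{"travel":[0,288,20],"roll":0},{"travel":[0,336,20],"roll":0},{"travel":[0,380,20],"roll":0}]';  python3 -m handwheel '[{"travel":[0,48,0],"roll":0},{"travel":[0,96,0],"roll":3},{"travel":[0,144,0],"roll":3},{"travel":[10,160,0],"roll":3},{"travel":[10,160,0],"roll":3},{"travel":[10,160,0],"roll":3}]';python3 - <<'E'
from h import *
p=optics.camera_params('wrist')
im=optics.read_camera('wrist');cv2.imwrite('pics/w3.png',im[:,:,::-1])
crop(im,130,90,200,150,4,'pics/w3c.png')
np.save('w3.npy',p);print(p['world_from_camera'])
E
```

```text
t: 6.85
eef_pos: [553.8, 103.3, 283.4]
tcp_rot: [2.508, 1.571, 0.947]
ft_force: [0.6, -0.2, -0.1]
opening: 0.299
t: 7.45
eef_pos: [563.6, 261.0, 282.9]
tcp_rot: [-1.144, 1.57, -2.653]
ft_force: [-0.5, -0.8, -0.9]
opening: 0.297
[[ 9.98099662e-01 -6.00227522e-02 -1.39403798e-02  5.58874332e+02]
 [ 6.16175351e-02  9.70024344e-01  2.35066059e-01  3.24715611e+02]
 [-5.86804087e-04 -2.35478326e-01  9.71879423e-01  4.53772909e+02]
 [ 0.00000000e+00  0.00000000e+00  0.00000000e+00  1.00000000e+00]]
```

View pics/w3.png

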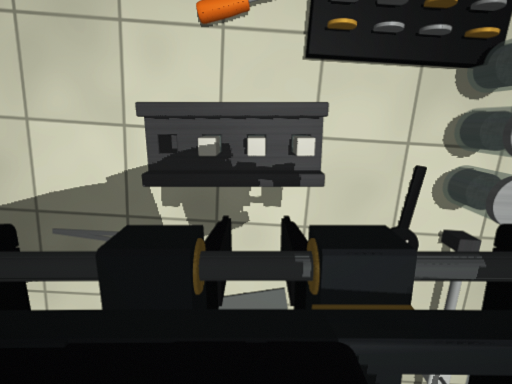

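View pics/w3c.png

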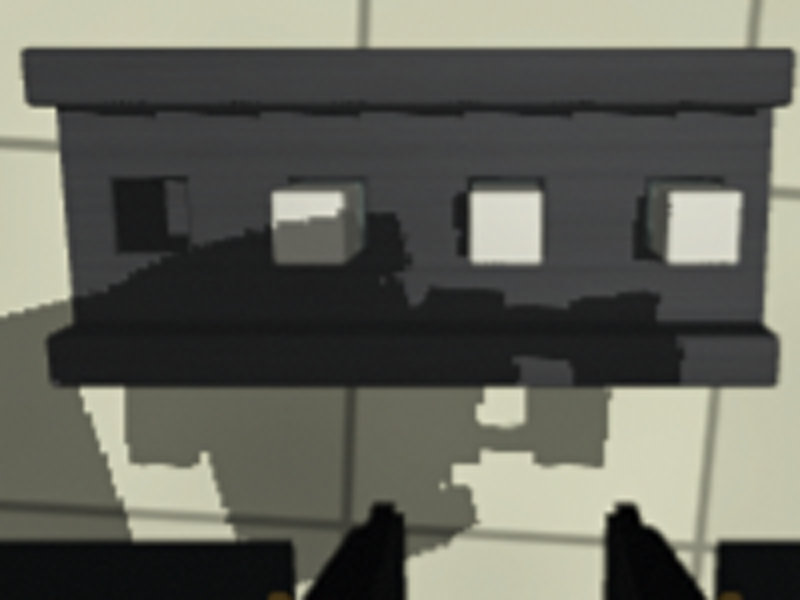

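Run:
```python
from h import *
p=np.load('w3.npy',allow_pickle=True).item()
np.set_printoptions(precision=1,suppress=True)
U=lambda c,z:unproj(p,[(c[0]+.5)/4-.5+130,(c[1]+.5)/4-.5+90],z)
s=[U(c,110) for c in [(308,227),(506,227),(704,227)]];print(*s,np.degrees(np.arctan2(*(s[2]-s[0])[1::-1])))
q=[U(c,96) for c in [(23,48),(793,48),(778,385),(50,385)]];print(*q,sum(q)/4)
print(np.degrees(np.arctan2(*(q[1]-q[0])[1::-1])),np.degrees(np.arctan2(*(q[2]-q[3])[1::-1])))
```

```text
[506.9 291.4 110. ] [560.9 294.8 110. ] [615.  298.1 110. ] 3.5353001403156035
[425.5 333.9  96. ] [636.8 347.1  96. ] [643.5 252.5  96. ] [430.5 239.4  96. ] [534.1 293.2  96. ]
3.5672552265224793 3.5430157844924595
```

```bash
python3 -m handwheel '[{"travel":[26,19,0],"roll":0},{"travel":[52,37.5,-10],"roll":0},{"travel":[52,37.5,-50],"roll":0},{"travel":[52,37.5,-90],"roll":0},{"travel":[52,37.5,-130],"roll":0},{"travel":[52,37.5,-145],"roll":0},{"travel":[52,37.5,-145],"roll":0}]' 0.15
python3 - <<'E'
from h import *
p=optics.camera_params('wrist');print(env.state()['eef_pos'])
im=optics.read_camera('wrist');crop(im,130,130,250,150,3,'pics/w4.png')
np.save('w4.npy',p)
E
```

```text
t: 8.2
eef_pos: [615.1, 297.0, 137.2]
tcp_rot: [-1.251, 1.568, -2.762]
ft_force: [0.9, -1.1, 0.5]
opening: 0.422
[615.0611449  296.99320849 137.1505271 ]
```

View pics/w4.png

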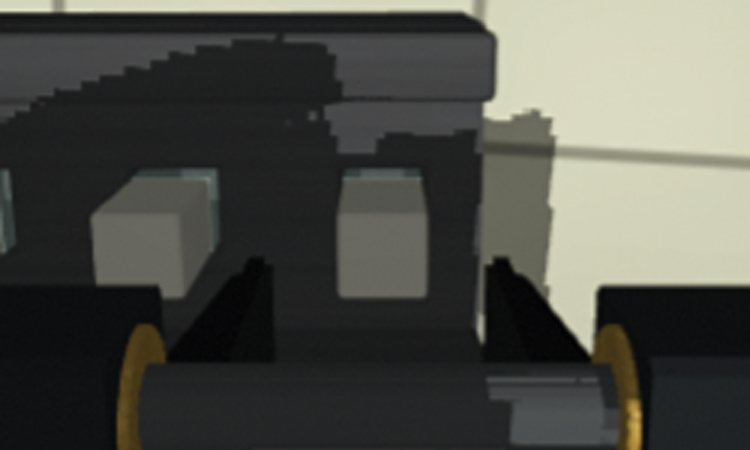

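```bash
python3 -m handwheel '[{"travel":[0,1,-25],"roll":0},{"travel":[0,1,-45],"roll":0},{"travel":[0,1,-58],"roll":0},{"travel":[0,1,-58],"roll":0},{"travel":[0,1,-58],"roll":0}]'; python3 -m handwheel '[{"travel":[0,0,0],"roll":0},{"travel":[0,0,0],"roll":0},{"travel":[0,0,0],"roll":0},{"travel":[0,0,0],"roll":0},{"travel":[0,0,0],"roll":0},{"travel":[0,0,0],"roll":0}]' 1
```

```text
t: 8.75
eef_pos: [616.1, 299.3, 82.2]
tcp_rot: [1.854, 1.569, 0.344]
ft_force: [-0.4, -0.2, 0.2]
opening: 0.426
t: 9.35
eef_pos: [615.6, 299.2, 81.2]
tcp_rot: [1.801, 1.57, 0.292]
ft_force: [-1.5, -1.1, 5.8]
opening: 0.208
```

```bash
python3 -m handwheel '[{"travel":[0,0,10],"roll":0},{"travel":[0,0,30],"roll":0},{"travel":[0,0,55],"roll":0},{"travel":[0,0,85],"roll":0},{"travel":[0,0,120],"roll":0},{"travel":[0,0,155],"roll":0},{"travel":[0,0,170],"roll":0},{"travel":[0,0,170],"roll":0}]' 1
```

```text
t: 10.15
eef_pos: [615.9, 299.4, 253.6]
tcp_rot: [1.857, 1.566, 0.348]
ft_force: [0.1, 0.6, -0.2]
opening: 0.209
```

```bash
python3 -m handwheel '[{"travel":[-10,-45,0],"roll":0},{"travel":[-20,-90,0],"roll":0},{"travel":[-30,-135,0],"roll":0},{"travel":[-40,-180,0],"roll":0},{"travel":[-50,-225,0],"roll":0},{"travel":[-60,-270,0],"roll":0},{"travel":[-70,-315,0],"roll":0},{"travel":[-80,-350,0],"roll":-1}]' 1;python3 -m handwheel '[{"travel":[-10,-45,0],"roll":0},{"travel":[-20,-90,0],"roll":-1},{"travel":[-30,-135,0],"roll":-2},{"travel":[-40,-180,0],"roll":-2},{"travel":[-50,-225,0],"roll":-2},{"travel":[-58,-258,0],"roll":-2},{"travel":[-58,-268,0],"roll":-2},{"travel":[-58,-268,0],"roll":-2}]' 1
python3 - <<'E'
from h import *
p=optics.camera_params('wrist');print(env.state()['eef_pos'],p['world_from_camera'][:2,0])
im=optics.read_camera('wrist');cv2.imwrite('pics/w5.png',im[:,:,::-1])
im=optics.read_camera('scene');crop(im,140,60,180,160,4,'pics/s5.png')
E
```

```text
t: 10.95
eef_pos: [534.2, -53.0, 249.5]
tcp_rot: [-1.73, 1.569, 3.026]
ft_force: [0.8, 0.3, -0.3]
opening: 0.209
t: 11.75
eef_pos: [476.9, -319.6, 249.5]
tcp_rot: [-2.38, 1.569, 2.34]
ft_force: [0.7, 0.3, -2.3]
opening: 0.208
[ 476.91287067 -319.58665036  249.48626984] [0.99997968 0.00631422]
```

View pics/w5.png

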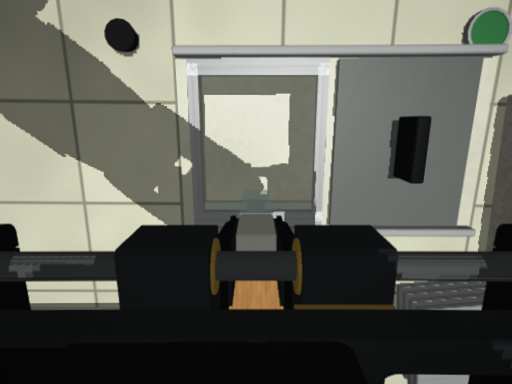

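View pics/s5.png

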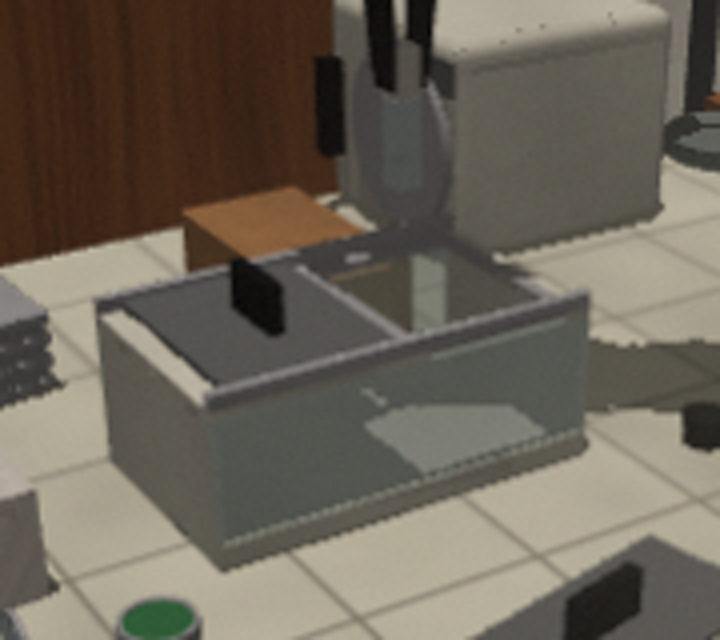

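Run:
```python
from h import *
p=optics.camera_params('wrist')
np.set_printoptions(precision=1,suppress=True)
im=cv2.imread('pics/w5.png')[:,:,::-1]; crop(im,175,40,160,190,4,'pics/w5c.png'); np.save('w5.npy',p)
for n,X in dict(a=(478-55,-281+65,117),b=(478+55,-281+65,117),c=(478+55,-281-65,117),d=(478-55,-281-65,117)).items(): print(n,(proj(p,X)-[175,40])*4)
```

```text
a [ 93.  140.5]
b [572.6 144.9]
c [543.8 687.9]
d [111.1 684.2]
```

View pics/w5c.png

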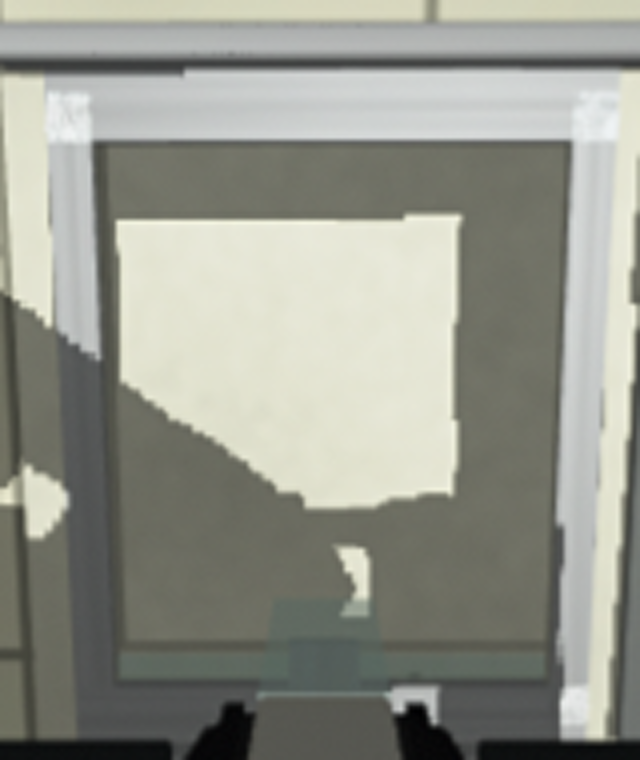

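```bash
python3 -m handwheel '[{"travel":[1,1,-35],"roll":0},{"travel":[1,1,-70],"roll":0},{"travel":[1,1,-105],"roll":0},{"travel":[1,1,-135],"roll":0},{"travel":[1,1,-155],"roll":0},{"travel":[1,1,-165],"roll":0},{"travel":[1,1,-168],"roll":0},{"travel":[1,1,-168],"roll":0}]' 1;python3 - <<'E'
from h import *
p=optics.camera_params('wrist');print(env.state()['eef_pos'])
im=optics.read_camera('scene');crop(im,140,60,180,160,4,'pics/s6.png')
E
```

```text
t: 12.65
eef_pos: [478.8, -317.4, 83.1]
tcp_rot: [1.032, 1.57, -0.529]
ft_force: [0.3, -0.6, -1.5]
opening: 0.21
[ 478.84179702 -317.43505699   83.13874391]
```

View pics/s6.png

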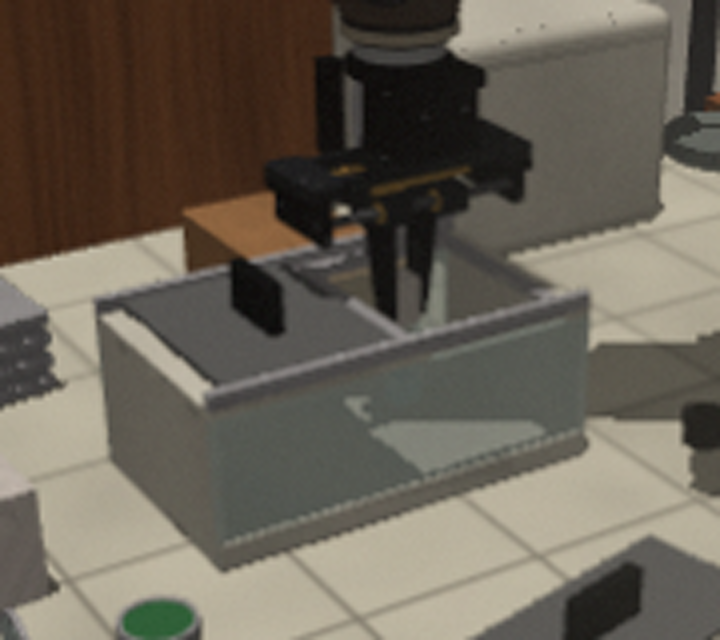

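Descend in small steps until contact, then release.

```bash
python3 -m handwheel '[{"travel":[0,0,-2],"roll":0},{"travel":[0,0,-4],"roll":0},{"travel":[0,0,-5],"roll":0},{"travel":[0,0,-6],"roll":0},{"travel":[0,0,-6],"roll":0},{"travel":[0,0,-6],"roll":0}]' 1
```

```text
t: 13.3
eef_pos: [478.4, -317.9, 76.7]
tcp_rot: [1.437, 1.571, -0.125]
ft_force: [-0.9, 0.3, -0.8]
opening: 0.206
```

```bash
python3 -m handwheel '[{"travel":[0,0,-1],"roll":0},{"travel":[0,0,-1],"roll":0},{"travel":[0,0,-1],"roll":0}]' 1
```

```text
t: 13.6
eef_pos: [478.5, -318.0, 76.2]
tcp_rot: [0.868, 1.57, -0.693]
ft_force: [-0.7, 1.1, 6.0]
opening: 0.209
```

```bash
python3 -m handwheel '[{"travel":[0,0,0],"roll":0},{"travel":[0,0,0],"roll":0},{"travel":[0,0,0],"roll":0},{"travel":[0,0,0],"roll":0},{"travel":[0,0,0],"roll":0}]' 0.3;python3 -m handwheel '[{"travel":[0,0,10],"roll":0},{"travel":[0,0,30],"roll":0},{"travel":[0,0,60],"roll":0},{"travel":[0,0,95],"roll":0},{"travel":[0,0,135],"roll":0},{"travel":[0,0,175],"roll":0},{"travel":[0,0,175],"roll":0}]'
python3 - <<'E'
from h import *
im=optics.read_camera('wrist');cv2.imwrite('pics/w7.png',im[:,:,::-1])
im=optics.read_camera('scene');crop(im,140,60,180,160,4,'pics/s7.png')
E
```

```text
t: 14.1
eef_pos: [478.4, -317.9, 75.6]
tcp_rot: [2.558, 1.571, 0.996]
ft_force: [-0.2, 0.4, -0.7]
opening: 0.348
t: 14.8
eef_pos: [479.7, -318.9, 256.6]
tcp_rot: [0.869, 1.562, -0.692]
ft_force: [0.8, 0.1, -0.6]
opening: 0.35
```

View pics/s7.png

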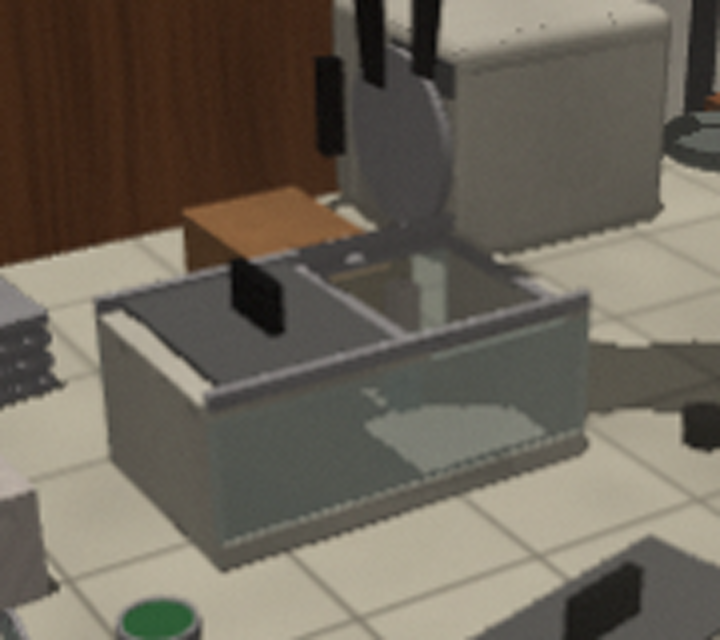

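View pics/w7.png

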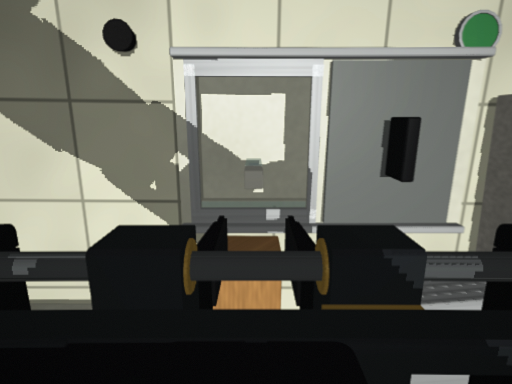

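```bash
python3 -m handwheel '[{"travel":[6,46,0],"roll":0},{"travel":[12,92,0],"roll":0},{"travel":[18,138,0],"roll":0},{"travel":[24,184,0],"roll":0},{"travel":[30,230,0],"roll":0},{"travel":[36,276,0],"roll":0},{"travel":[42,322,0],"roll":1},{"travel":[50,368,0],"roll":3}]' 0.15; python3 -m handwheel '[{"travel":[6,46,0],"roll":0},{"travel":[12,92,0],"roll":0},{"travel":[18,138,0],"roll":0},{"travel":[24,184,0],"roll":0},{"travel":[30,230,0],"roll":0},{"travel":[32,246,-5],"roll":0},{"travel":[32,246,-5],"roll":0},{"travel":[32,246,-5],"roll":0}]' 0.15;python3 - <<'E'
from h import *
p=optics.camera_params('wrist');print(env.state()['eef_pos'],p['world_from_camera'][:2,0])
E
```

```text
t: 15.7
eef_pos: [527.6, 52.0, 249.4]
tcp_rot: [-1.643, 1.568, 3.131]
ft_force: [1.0, -0.6, -0.0]
opening: 0.426
t: 16.5
eef_pos: [559.9, 295.3, 244.4]
tcp_rot: [-1.111, 1.568, -2.62]
ft_force: [-0.8, 0.2, -0.6]
opening: 0.423
[559.91828679 295.27687935 244.44645459] [0.99814162 0.06091121]
```

```bash
python3 -m handwheel '[{"travel":[1,0,-40],"roll":0},{"travel":[1,0,-80],"roll":0},{"travel":[1,0,-105],"roll":0},{"travel":[1,0,-105],"roll":0}]'
python3 - <<'E'
from h import *
p=optics.camera_params('wrist');print(env.state()['eef_pos'])
im=optics.read_camera('wrist');crop(im,130,130,250,150,3,'pics/w8.png')
E
```

```text
t: 16.9
eef_pos: [560.1, 293.7, 137.5]
tcp_rot: [-1.218, 1.565, -2.729]
ft_force: [-0.3, -0.4, -0.0]
opening: 0.421
[560.0831595  293.69806401 137.54135667]
```

View pics/w8.png

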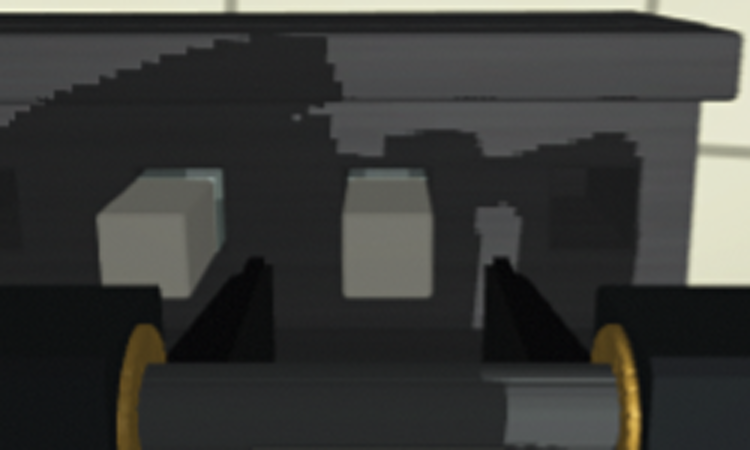

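```bash
python3 -m handwheel '[{"travel":[1,0.5,-25],"roll":0},{"travel":[1,0.5,-45],"roll":0},{"travel":[1,0.5,-58],"roll":0},{"travel":[1,0.5,-59],"roll":0},{"travel":[1,0.5,-59],"roll":0}]'; python3 -m handwheel '[{"travel":[0,0,0],"roll":0},{"travel":[0,0,0],"roll":0},{"travel":[0,0,0],"roll":0},{"travel":[0,0,0],"roll":0},{"travel":[0,0,0],"roll":0},{"travel":[0,0,0],"roll":0}]' 1; python3 -m handwheel '[{"travel":[0,0,10],"roll":0},{"travel":[0,0,30],"roll":0},{"travel":[0,0,55],"roll":0},{"travel":[0,0,85],"roll":0},{"travel":[0,0,120],"roll":0},{"travel":[0,0,155],"roll":0},{"travel":[0,0,170],"roll":0},{"travel":[0,0,170],"roll":0}]' 1
```

```text
t: 17.45
eef_pos: [563.0, 296.5, 82.8]
tcp_rot: [1.843, 1.569, 0.334]
ft_force: [-0.7, 0.0, 0.8]
opening: 0.425
t: 18.05
eef_pos: [562.6, 296.7, 82.1]
tcp_rot: [1.873, 1.57, 0.363]
ft_force: [-1.0, -0.4, 5.7]
opening: 0.209
t: 18.85
eef_pos: [563.0, 296.9, 254.5]
tcp_rot: [1.883, 1.566, 0.374]
ft_force: [0.6, -0.0, -0.6]
opening: 0.21
```

```bash
python3 -m handwheel '[{"travel":[-7,-45,0],"roll":0},{"travel":[-14,-90,0],"roll":0},{"travel":[-21,-135,0],"roll":0},{"travel":[-28,-180,0],"roll":0},{"travel":[-35,-225,0],"roll":0},{"travel":[-42,-270,0],"roll":-1},{"travel":[-49,-315,0],"roll":-2},{"travel":[-55,-360,0],"roll":-3}]' 1;python3 -m handwheel '[{"travel":[-7,-45,0],"roll":0},{"travel":[-14,-90,0],"roll":0},{"travel":[-21,-135,0],"roll":0},{"travel":[-28,-180,0],"roll":0},{"travel":[-30,-210,0],"roll":0},{"travel":[-30,-217,0],"roll":0},{"travel":[-30,-217,0],"roll":0},{"travel":[-30,-217,0],"roll":0}]' 1
python3 - <<'E'
from h import *
p=optics.camera_params('wrist');print(env.state()['eef_pos'],p['world_from_camera'][:2,0])
im=optics.read_camera('wrist');cv2.imwrite('pics/w9.png',im[:,:,::-1])
E
```

```text
t: 19.65
eef_pos: [506.3, -65.0, 250.7]
tcp_rot: [-1.84, 1.569, 2.881]
ft_force: [1.5, 0.1, -0.6]
opening: 0.211
t: 20.45
eef_pos: [477.3, -279.3, 251.1]
tcp_rot: [-2.426, 1.569, 2.296]
ft_force: [0.2, 0.3, -0.2]
opening: 0.209
[ 477.29317113 -279.32834628  251.0679847 ] [0.99996172 0.00873704]
```

View pics/w9.png

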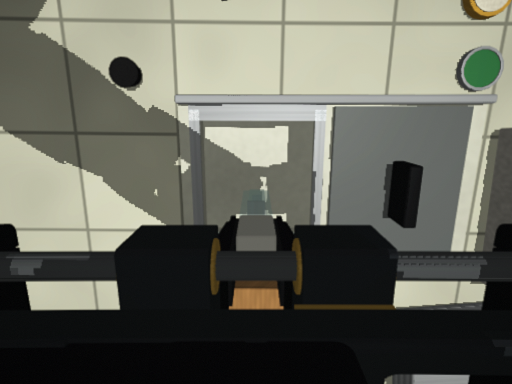

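```bash
python3 -m handwheel '[{"travel":[0.5,0,-35],"roll":0},{"travel":[0.5,0,-70],"roll":0},{"travel":[0.5,0,-105],"roll":0},{"travel":[0.5,0,-135],"roll":0},{"travel":[0.5,0,-155],"roll":0},{"travel":[0.5,0,-166],"roll":0},{"travel":[0.5,0,-170],"roll":0},{"travel":[0.5,0,-170],"roll":0}]' 1;python3 -m handwheel '[{"travel":[0,0,-2],"roll":0},{"travel":[0,0,-4],"roll":0},{"travel":[0,0,-4],"roll":0},{"travel":[0,0,-4],"roll":0}]' 1
```

```text
t: 21.3
eef_pos: [478.2, -280.0, 81.9]
tcp_rot: [1.049, 1.571, -0.512]
ft_force: [0.2, -0.3, -0.4]
opening: 0.207
t: 21.7
eef_pos: [478.0, -280.5, 78.0]
tcp_rot: [0.982, 1.57, -0.579]
ft_force: [0.5, 0.5, -1.4]
opening: 0.207
```

```bash
python3 -m handwheel '[{"travel":[0,0,-1],"roll":0},{"travel":[0,0,-1.5],"roll":0},{"travel":[0,0,-1.5],"roll":0}]' 1
```

```text
t: 22.0
eef_pos: [478.1, -280.6, 77.1]
tcp_rot: [0.922, 1.57, -0.639]
ft_force: [-2.4, 1.6, 11.1]
opening: 0.206
```

```bash
python3 -m handwheel '[{"travel":[0,0,1],"roll":0},{"travel":[0,0,1],"roll":0},{"travel":[0,0,1],"roll":0},{"travel":[0,0,1],"roll":0},{"travel":[0,0,1],"roll":0}]' 0.3;python3 -m handwheel '[{"travel":[0,0,10],"roll":0},{"travel":[0,0,30],"roll":0},{"travel":[0,0,60],"roll":0},{"travel":[0,0,95],"roll":0},{"travel":[0,0,135],"roll":0},{"travel":[0,0,175],"roll":0},{"travel":[0,0,175],"roll":0}]'
python3 - <<'E'
from h import *
im=optics.read_camera('wrist');cv2.imwrite('pics/w10.png',im[:,:,::-1])
im=optics.read_camera('scene');crop(im,140,60,180,160,4,'pics/s10.png')
E
```

```text
t: 22.5
eef_pos: [477.9, -280.4, 77.0]
tcp_rot: [-2.534, 1.571, 2.187]
ft_force: [0.0, 1.1, 0.0]
opening: 0.352
t: 23.2
eef_pos: [479.2, -281.3, 258.0]
tcp_rot: [0.919, 1.562, -0.643]
ft_force: [-0.7, 0.1, -0.5]
opening: 0.352
```

View pics/w10.png

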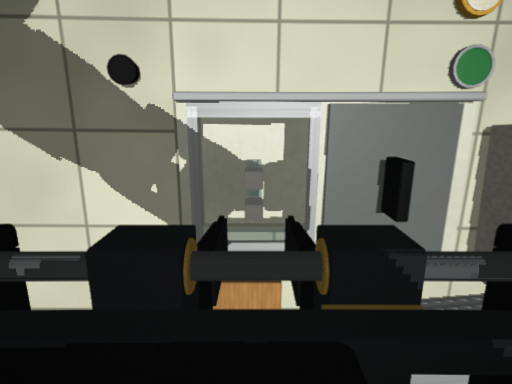

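View pics/s10.png

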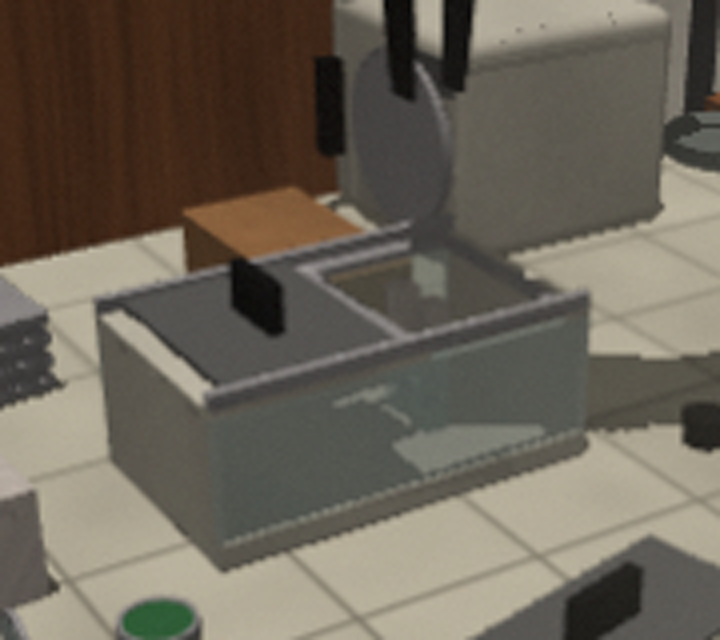

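```bash
python3 -m handwheel '[{"travel":[2,46,0],"roll":0},{"travel":[4,92,0],"roll":0},{"travel":[6,138,0],"roll":0},{"travel":[8,184,0],"roll":0},{"travel":[10,230,0],"roll":0},{"travel":[12,276,0],"roll":0},{"travel":[14,322,0],"roll":1},{"travel":[16,368,0],"roll":3}]' 0.15; python3 -m handwheel '[{"travel":[2,46,0],"roll":0},{"travel":[4,92,0],"roll":0},{"travel":[6,138,0],"roll":0},{"travel":[10,184,0],"roll":0},{"travel":[13,205,0],"roll":0},{"travel":[13,206,-40],"roll":0},{"travel":[13,206,-80],"roll":0},{"travel":[13,206,-105],"roll":0}]' 0.15;python3 -m handwheel '[{"travel":[0,0,0],"roll":0},{"travel":[0,0,0],"roll":0}]'
python3 - <<'E'
from h import *
p=optics.camera_params('wrist');print(env.state()['eef_pos'],p['world_from_camera'][:2,0])
im=optics.read_camera('wrist');crop(im,130,130,250,150,3,'pics/w11.png')
E
```

```text
t: 24.1
eef_pos: [493.1, 89.4, 251.0]
tcp_rot: [-1.558, 1.569, -3.066]
ft_force: [1.4, -1.0, 0.8]
opening: 0.427
t: 24.9
eef_pos: [505.1, 293.2, 143.1]
tcp_rot: [-1.205, 1.566, -2.713]
ft_force: [0.3, -0.5, -0.4]
opening: 0.422
t: 25.1
eef_pos: [506.8, 293.5, 146.9]
tcp_rot: [-1.204, 1.569, -2.713]
ft_force: [0.1, -0.5, 1.2]
opening: 0.425
[506.77245554 293.52187108 146.87680106] [0.99816208 0.0605909 ]
```

View pics/w11.png

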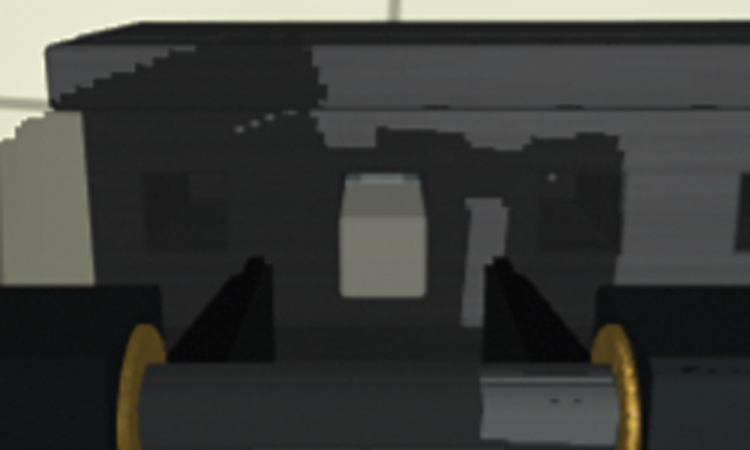

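```bash
python3 -m handwheel '[{"travel":[0.5,-1,-25],"roll":0},{"travel":[0.5,-1,-45],"roll":0},{"travel":[0.5,-1,-60],"roll":0},{"travel":[0.5,-1,-66],"roll":0},{"travel":[0.5,-1,-66],"roll":0},{"travel":[0.5,-1,-66],"roll":0}]'; python3 -m handwheel '[{"travel":[0,0,0],"roll":0},{"travel":[0,0,0],"roll":0},{"travel":[0,0,0],"roll":0},{"travel":[0,0,0],"roll":0},{"travel":[0,0,0],"roll":0},{"travel":[0,0,0],"roll":0}]' 1; python3 -m handwheel '[{"travel":[0,0,10],"roll":0},{"travel":[0,0,30],"roll":0},{"travel":[0,0,55],"roll":0},{"travel":[0,0,85],"roll":0},{"travel":[0,0,120],"roll":0},{"travel":[0,0,155],"roll":0},{"travel":[0,0,170],"roll":0},{"travel":[0,0,170],"roll":0}]' 1
```

```text
t: 25.75
eef_pos: [508.0, 292.8, 82.4]
tcp_rot: [1.903, 1.569, 0.393]
ft_force: [0.2, -0.2, 1.3]
opening: 0.424
t: 26.35
eef_pos: [507.6, 292.7, 81.5]
tcp_rot: [1.887, 1.57, 0.378]
ft_force: [-0.8, -1.0, 5.1]
opening: 0.21
t: 27.15
eef_pos: [507.9, 292.9, 253.7]
tcp_rot: [1.907, 1.567, 0.398]
ft_force: [0.3, 0.3, -1.3]
opening: 0.211
```

```bash
python3 -m handwheel '[{"travel":[-2,-45,0],"roll":0},{"travel":[-4,-90,0],"roll":0},{"travel":[-6,-135,0],"roll":0},{"travel":[-8,-180,0],"roll":0},{"travel":[-10,-225,0],"roll":0},{"travel":[-14,-270,0],"roll":-1},{"travel":[-17,-315,0],"roll":-2},{"travel":[-20,-360,0],"roll":-3}]' 1;python3 -m handwheel '[{"travel":[-4,-45,0],"roll":0},{"travel":[-8,-90,0],"roll":0},{"travel":[-10,-135,0],"roll":0},{"travel":[-10,-165,0],"roll":0},{"travel":[-10,-175,0],"roll":0},{"travel":[-10,-175,0],"roll":0},{"travel":[-10,-175,0],"roll":0}]' 1
python3 - <<'E'
from h import *
p=optics.camera_params('wrist');print(env.state()['eef_pos'],p['world_from_camera'][:2,0])
im=optics.read_camera('wrist');cv2.imwrite('pics/w12.png',im[:,:,::-1])
E
```

```text
t: 27.95
eef_pos: [486.4, -69.0, 250.2]
tcp_rot: [-1.886, 1.569, 2.835]
ft_force: [0.1, 0.6, -1.2]
opening: 0.208
t: 28.65
eef_pos: [477.2, -241.3, 250.6]
tcp_rot: [-2.374, 1.569, 2.348]
ft_force: [-0.5, 0.4, -1.5]
opening: 0.213
[ 477.16616553 -241.3185858   250.56463057] [0.9999631  0.00857124]
```

View pics/w12.png

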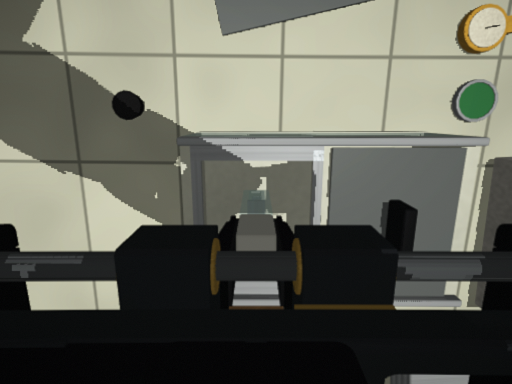

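```bash
python3 -m handwheel '[{"travel":[0.5,0,-35],"roll":0},{"travel":[0.5,0,-70],"roll":0},{"travel":[0.5,0,-105],"roll":0},{"travel":[0.5,0,-135],"roll":0},{"travel":[0.5,0,-155],"roll":0},{"travel":[0.5,0,-166],"roll":0},{"travel":[0.5,0,-170],"roll":0},{"travel":[0.5,0,-170],"roll":0}]' 1;python3 -m handwheel '[{"travel":[0,0,-2],"roll":0},{"travel":[0,0,-4],"roll":0},{"travel":[0,0,-4.5],"roll":0},{"travel":[0,0,-4.5],"roll":0},{"travel":[0,0,-4.5],"roll":0}]' 1
```

```text
t: 29.5
eef_pos: [478.2, -242.0, 81.5]
tcp_rot: [1.177, 1.57, -0.384]
ft_force: [0.0, 0.4, -0.4]
opening: 0.208
t: 30.0
eef_pos: [477.9, -242.5, 76.8]
tcp_rot: [1.062, 1.57, -0.5]
ft_force: [-0.9, -0.3, -0.3]
opening: 0.213
```

```bash
python3 -m handwheel '[{"travel":[0,0,-0.5],"roll":0},{"travel":[0,0,-1],"roll":0},{"travel":[0,0,-1],"roll":0}]' 1
```

```text
t: 30.3
eef_pos: [478.0, -242.5, 76.5]
tcp_rot: [0.951, 1.57, -0.61]
ft_force: [-3.1, 0.5, 9.8]
opening: 0.208
```

```bash
python3 -m handwheel '[{"travel":[0,0,0.5],"roll":0},{"travel":[0,0,0.5],"roll":0},{"travel":[0,0,0.5],"roll":0},{"travel":[0,0,0.5],"roll":0},{"travel":[0,0,0.5],"roll":0}]' 0.3;python3 -m handwheel '[{"travel":[0,0,10],"roll":0},{"travel":[0,0,30],"roll":0},{"travel":[0,0,60],"roll":0},{"travel":[0,0,95],"roll":0},{"travel":[0,-20,135],"roll":0},{"travel":[0,-39,175],"roll":0},{"travel":[0,-39,175],"roll":0}]'
python3 - <<'E'
from h import *
im=optics.read_camera('wrist');cv2.imwrite('pics/w13.png',im[:,:,::-1])
im=optics.read_camera('scene');cv2.imwrite('pics/s13.png',im[:,:,::-1])
im=optics.read_camera('top');cv2.imwrite('pics/t13.png',im[:,:,::-1])
E
```

```text
t: 30.8
eef_pos: [477.9, -242.4, 76.1]
tcp_rot: [-3.106, 1.571, 1.615]
ft_force: [-0.3, -0.2, -0.7]
opening: 0.349
t: 31.5
eef_pos: [479.2, -283.9, 256.9]
tcp_rot: [0.888, 1.561, -0.675]
ft_force: [-0.2, -0.0, 0.2]
opening: 0.35
```

View pics/w13.png

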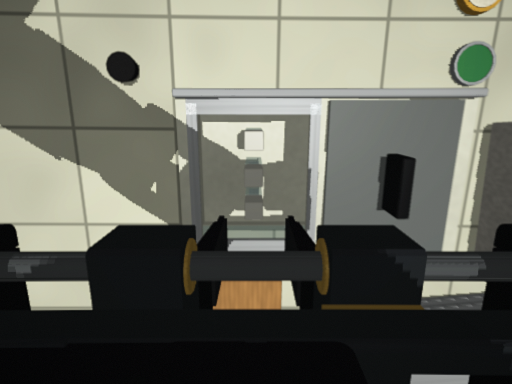

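View pics/s13.png

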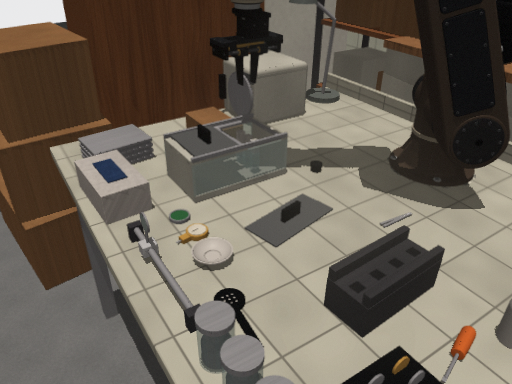

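View pics/t13.png

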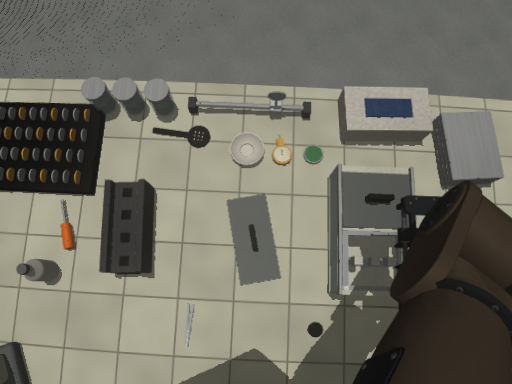

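```bash
python3 -m handwheel '[{"travel":[45,0,0],"roll":0},{"travel":[90,1,0],"roll":0},{"travel":[130,1,0],"roll":0},{"travel":[134,1,0],"roll":0},{"travel":[134,1,0],"roll":0},{"travel":[134,1,0],"roll":0}]' -0.1;python3 - <<'E'
from h import *
p=optics.camera_params('wrist');print(env.state()['eef_pos'],p['world_from_camera'][:2,0])
im=optics.read_camera('wrist');cv2.imwrite('pics/w14.png',im[:,:,::-1])
np.save('w14.npy',p)
E
```

```text
t: 32.25
eef_pos: [610.9, -279.9, 250.2]
tcp_rot: [-2.069, 1.569, 2.653]
ft_force: [-0.9, 0.1, 0.4]
opening: 0.551
[ 610.90786749 -279.91686554  250.21272554] [0.99996246 0.00854232]
```

View pics/w14.png

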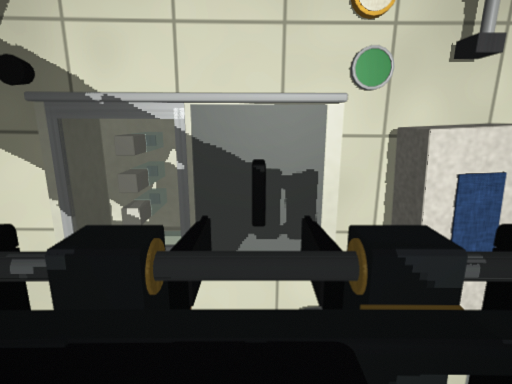

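```bash
python3 -m handwheel '[{"travel":[2,0,-40],"roll":0},{"travel":[2,0,-80],"roll":0},{"travel":[2,0,-105],"roll":0},{"travel":[2,0,-116],"roll":0},{"travel":[2,0,-116],"roll":0},{"travel":[2,0,-116],"roll":0}]';python3 -m handwheel '[{"travel":[0,0,0],"roll":0},{"travel":[0,0,0],"roll":0},{"travel":[0,0,0],"roll":0},{"travel":[0,0,0],"roll":0},{"travel":[0,0,0],"roll":0},{"travel":[0,0,0],"roll":0},{"travel":[0,0,0],"roll":0},{"travel":[0,0,0],"roll":0}]' 1
```

```text
t: 32.9
eef_pos: [614.2, -280.8, 136.7]
tcp_rot: [1.049, 1.569, -0.513]
ft_force: [0.4, 0.5, 0.3]
opening: 0.551
t: 33.7
eef_pos: [613.1, -280.4, 135.2]
tcp_rot: [-1.805, 1.569, 2.916]
ft_force: [-5.2, -0.1, 3.2]
opening: 0.121
```

```bash
python3 -m handwheel '[{"travel":[-10,0,0],"roll":0},{"travel":[-30,0,0],"roll":0},{"travel":[-50,0,0],"roll":0},{"travel":[-70,-0.5,0],"roll":0},{"travel":[-90,-0.8,0],"roll":0},{"travel":[-110,-1,0],"roll":0},{"travel":[-125,-1,0],"roll":0},{"travel":[-132,-1,0],"roll":0}]' 1;python3 -m handwheel '[{"travel":[-2,0,0],"roll":0},{"travel":[-4,0,0],"roll":0},{"travel":[-5,0,0],"roll":0},{"travel":[-5,0,0],"roll":0}]' 1
```

```text
t: 34.5
eef_pos: [480.6, -281.4, 135.2]
tcp_rot: [0.985, 1.571, -0.577]
ft_force: [1.8, -0.6, -3.0]
opening: 0.122
t: 34.9
eef_pos: [478.0, -281.5, 135.2]
tcp_rot: [1.288, 1.569, -0.273]
ft_force: [6.0, -0.0, -3.0]
opening: 0.122
```

```bash
python3 -m handwheel '[{"travel":[1,0,0],"roll":0},{"travel":[1,0,0],"roll":0},{"travel":[1,0,0],"roll":0},{"travel":[1,0,0],"roll":0},{"travel":[1,0,0],"roll":0},{"travel":[1,0,0],"roll":0}]' 0.2; python3 -m handwheel '[{"travel":[1,0,40],"roll":0},{"travel":[1,0,80],"roll":0},{"travel":[1,0,120],"roll":0},{"travel":[1,45,130],"roll":0},{"travel":[1,90,130],"roll":0},{"travel":[10,135,130],"roll":0},{"travel":[20,180,130],"roll":0},{"travel":[30,200,130],"roll":0}]';python3 -m handwheel '[{"travel":[0,0,0],"roll":0},{"travel":[0,0,0],"roll":0}]'
python3 - <<'E'
from h import *
p=optics.camera_params('wrist');print(env.state()['eef_pos'],p['world_from_camera'][:2,0])
im=optics.read_camera('wrist');cv2.imwrite('pics/w15.png',im[:,:,::-1])
np.save('w15.npy',p)
im=optics.read_camera('top');cv2.imwrite('pics/t15.png',im[:,:,::-1])
E
```

```text
t: 35.5
eef_pos: [477.9, -281.4, 135.2]
tcp_rot: [2.695, 1.571, 1.133]
ft_force: [-0.2, 0.3, 0.5]
opening: 0.395
t: 36.3
eef_pos: [507.7, -78.4, 265.6]
tcp_rot: [2.161, 1.57, 0.601]
ft_force: [0.8, -0.3, 0.1]
opening: 0.4
t: 36.5
eef_pos: [507.8, -81.4, 265.1]
tcp_rot: [-0.495, 1.571, -2.055]
ft_force: [-0.6, -0.1, -0.3]
opening: 0.399
[507.81833766 -81.39908322 265.12211781] [0.99995459 0.00952596]
```

View pics/w15.png

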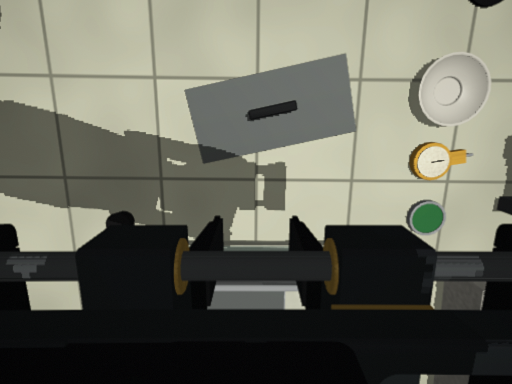

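View pics/t15.png

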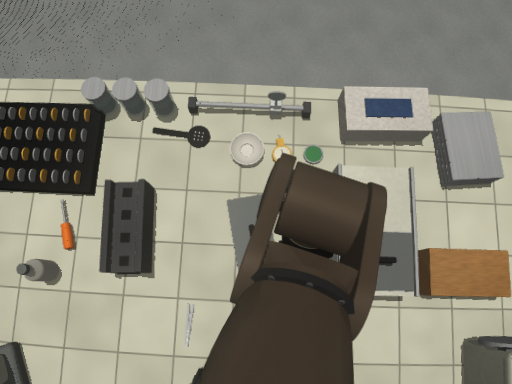

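Run:
```python
from h import *
p=np.load('w15.npy',allow_pickle=True).item()
np.set_printoptions(precision=1,suppress=True)
q=[unproj(p,c,5) for c in [(185,90),(346,54),(356,131),(204,163)]]
print(*q,sum(q)/4); a=q[1]+q[2]-q[0]-q[3]; print(np.degrees(np.arctan2(a[1],a[0])))
h=[unproj(p,c,39) for c in [(248,113),(297,104)]];print(*h,sum(h)/2,np.degrees(np.arctan2(*(h[1]-h[0])[1::-1])))
```

```text
[413.2  17.4   5. ] [621.2  63.    5. ] [642.5 -33.3   5. ] [435.2 -78.7   5. ] [528.   -7.9   5. ]
12.371672775033872
[496.9 -11.5  39. ] [556.9  -0.3  39. ] [526.9  -5.9  39. ] 10.577408244048245
```

```bash
python3 -m handwheel '[{"travel":[10,30,0],"roll":8},{"travel":[20,60,0],"roll":16},{"travel":[20,74,0],"roll":24},{"travel":[20,74,0],"roll":32},{"travel":[20,74,0],"roll":40},{"travel":[20,74,0],"roll":48},{"travel":[20,74,0],"roll":56},{"travel":[20,74,0],"roll":64}]';python3 -m handwheel '[{"travel":[0,0,0],"roll":8},{"travel":[0,0,0],"roll":16},{"travel":[0,0,0],"roll":24},{"travel":[0,0,0],"roll":32},{"travel":[0,0,0],"roll":38},{"travel":[0,0,-20],"roll":38},{"travel":[0,0,-40],"roll":38},{"travel":[0,0,-40],"roll":38}]'
python3 - <<'E'
from h import *
p=optics.camera_params('wrist');c=p['world_from_camera'][:2,0];print(env.state()['eef_pos'],np.degrees(np.arctan2(c[1],c[0])))
im=optics.read_camera('wrist');cv2.imwrite('pics/w16.png',im[:,:,::-1])
np.save('w16.npy',p)
E
```

```text
t: 37.4
eef_pos: [527.7, -8.7, 265.1]
tcp_rot: [-2.702, 1.571, 3.141]
ft_force: [-0.1, -0.1, -0.6]
opening: 0.405
t: 38.2
eef_pos: [526.8, -8.5, 223.2]
tcp_rot: [2.778, 1.567, 2.994]
ft_force: [0.6, -0.2, 0.1]
opening: 0.399
[526.83705455  -8.47681938 223.22123128] 102.3763492314776
```

View pics/w16.png

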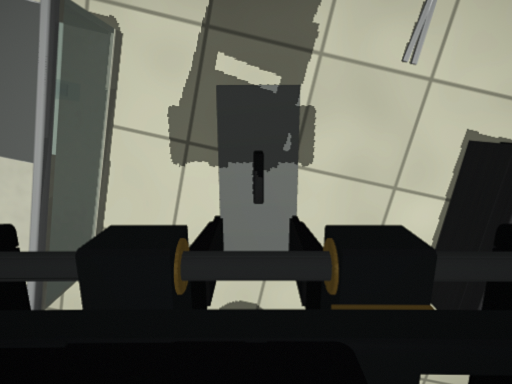

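Run:
```python
from h import *
p=np.load('w16.npy',allow_pickle=True).item()
np.set_printoptions(precision=1,suppress=True)
h=[unproj(p,c,39) for c in [(258.5,152),(258.5,203)]];print(*h,sum(h)/2)
q=[unproj(p,c,5) for c in [(217,86),(299.5,86)]];print(*q)
print(proj(p,(526.8,-8.5,29)))
```

```text
[497.  -13.4  39. ] [555.6  -0.4  39. ] [526.3  -6.9  39. ]
[434.9 -77.2   5. ] [413.9  18.3   5. ]
[257.  176.6]
```

```bash
python3 -m handwheel '[{"travel":[0,1.5,-45],"roll":0},{"travel":[0,1.5,-90],"roll":0},{"travel":[0,1.5,-130],"roll":0},{"travel":[0,1.5,-165],"roll":0},{"travel":[0,1.5,-190],"roll":0},{"travel":[0,1.5,-205],"roll":0},{"travel":[0,1.5,-207],"roll":0},{"travel":[0,1.5,-207],"roll":0}]'
```

```text
t: 39.05
eef_pos: [528.5, -6.4, 18.8]
tcp_rot: [-0.253, 1.57, -0.035]
ft_force: [-1.3, 0.1, -0.3]
opening: 0.405
```

```bash
python3 -m handwheel '[{"travel":[-1,0,-3],"roll":0},{"travel":[-1,0,-5],"roll":0},{"travel":[-1,0,-5],"roll":0}]';python3 -m handwheel '[{"travel":[0,0,0],"roll":0},{"travel":[0,0,0],"roll":0},{"travel":[0,0,0],"roll":0},{"travel":[0,0,0],"roll":0},{"travel":[0,0,0],"roll":0},{"travel":[0,0,0],"roll":0},{"travel":[0,0,0],"roll":0},{"travel":[0,0,0],"roll":0}]' 1
```

```text
t: 39.35
eef_pos: [527.1, -5.9, 13.6]
tcp_rot: [-0.232, 1.57, -0.013]
ft_force: [-0.3, -0.1, 0.5]
opening: 0.401
t: 40.15
eef_pos: [526.9, -5.8, 13.2]
tcp_rot: [1.386, 1.571, 1.605]
ft_force: [-0.3, 0.6, 2.2]
opening: 0.125
```

```bash
python3 -m handwheel '[{"travel":[0,0,10],"roll":0},{"travel":[0,0,30],"roll":0},{"travel":[0,0,60],"roll":0},{"travel":[0,0,95],"roll":0},{"travel":[0,0,130],"roll":0},{"travel":[0,0,165],"roll":0},{"travel":[0,0,180],"roll":0},{"travel":[0,0,180],"roll":0}]' 1;python3 -m handwheel '[{"travel":[0,40,0],"roll":-2},{"travel":[0,80,0],"roll":-4},{"travel":[0,120,0],"roll":-6},{"travel":[0,160,0],"roll":-8},{"travel":[0,200,0],"roll":-8.8},{"travel":[0,240,0],"roll":-8.8},{"travel":[4,280,0],"roll":-8.8},{"travel":[7,299,0],"roll":-8.8}]' 1;python3 -m handwheel '[{"travel":[0,0,0],"roll":0},{"travel":[0,0,0],"roll":0},{"travel":[0,0,0],"roll":0}]' 1
python3 - <<'E'
from h import *
p=optics.camera_params('wrist');c=p['world_from_camera'][:2,0];print(env.state()['eef_pos'],np.degrees(np.arctan2(c[1],c[0])))
im=optics.read_camera('wrist');cv2.imwrite('pics/w17.png',im[:,:,::-1])
im=optics.read_camera('scene');cv2.imwrite('pics/s17.png',im[:,:,::-1])
np.save('w17.npy',p)
E
```

```text
t: 40.95
eef_pos: [527.5, -6.0, 195.7]
tcp_rot: [-0.348, 1.567, -0.129]
ft_force: [0.2, -0.5, -3.1]
opening: 0.128
t: 41.75
eef_pos: [533.1, 295.7, 191.7]
tcp_rot: [-3.005, 1.569, -2.938]
ft_force: [-0.3, -0.8, -2.8]
opening: 0.128
t: 42.05
eef_pos: [533.8, 291.9, 192.7]
tcp_rot: [-2.697, 1.57, -2.633]
ft_force: [-0.2, 0.1, -2.5]
opening: 0.122
[533.80768398 291.91944909 192.71456869] 93.62361026510607
```

View pics/w17.png

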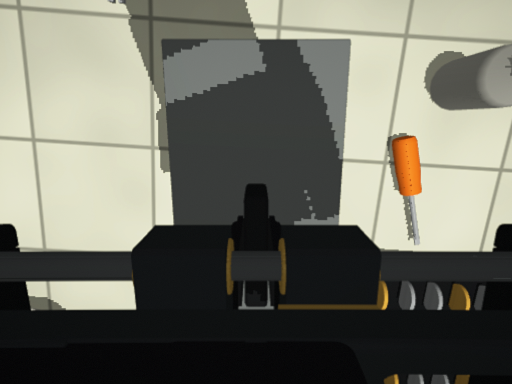

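View pics/s17.png

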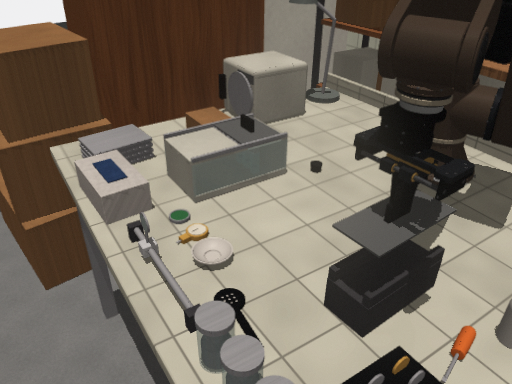

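Run:
```python
from h import *
p=np.load('w17.npy',allow_pickle=True).item()
np.set_printoptions(precision=1,suppress=True)
a,b=[unproj(p,c,184.5) for c in [(163,40),(350,40)]];m=(a+b)/2
print(a,b,np.linalg.norm(a-b)); th=np.arctan2(b[1]-a[1],b[0]-a[0])-np.pi/2;print(np.degrees(th), m+107*np.array([np.cos(th),np.sin(th),0]))
```

```text
[431.  234.7 184.5] [424.8 333.  184.5] 98.45114404483867
3.6036660635224806 [534.7 290.5 184.5]
```

```bash
python3 -m handwheel '[{"travel":[0,2,-25],"roll":0},{"travel":[0,2,-50],"roll":0},{"travel":[0,2,-68],"roll":0},{"travel":[0,2,-76],"roll":0},{"travel":[0,2,-78],"roll":0},{"travel":[0,2,-78],"roll":0},{"travel":[0,2,-78],"roll":0}]' 1
```

```text
t: 42.85
eef_pos: [534.4, 295.1, 116.2]
tcp_rot: [0.381, 1.569, 0.446]
ft_force: [0.7, 0.7, -2.3]
opening: 0.122
```

```bash
python3 -m handwheel '[{"travel":[0,0,-2],"roll":0},{"travel":[0,0,-3],"roll":0},{"travel":[0,0,-4],"roll":0},{"travel":[0,0,-4],"roll":0},{"travel":[0,0,-4],"roll":0}]' 1
```

```text
t: 43.35
eef_pos: [533.9, 295.1, 111.2]
tcp_rot: [1.899, 1.571, 1.964]
ft_force: [-0.2, 0.2, -1.6]
opening: 0.122
```

```bash
python3 -m handwheel '[{"travel":[0,-0.5,-1],"roll":0},{"travel":[0,-0.5,-2],"roll":0},{"travel":[0,-0.5,-2],"roll":0},{"travel":[0,-0.5,-2],"roll":0}]' 1
```

```text
t: 43.75
eef_pos: [533.9, 294.6, 109.2]
tcp_rot: [0.497, 1.571, 0.562]
ft_force: [-0.1, -0.0, -1.1]
opening: 0.125
```

Touching (force easing). Release and rise, then check.

```bash
python3 -m handwheel '[{"travel":[0,0,-0.5],"roll":0},{"travel":[0,0,-0.5],"roll":0},{"travel":[0,0,-0.5],"roll":0},{"travel":[0,0,-0.5],"roll":0},{"travel":[0,0,-0.5],"roll":0},{"travel":[0,0,-0.5],"roll":0}]' 0.2;python3 -m handwheel '[{"travel":[0,0,20],"roll":0},{"travel":[0,0,50],"roll":0},{"travel":[0,0,90],"roll":0},{"travel":[0,0,135],"roll":0},{"travel":[0,-45,150],"roll":0},{"travel":[0,-90,150],"roll":0},{"travel":[0,-135,150],"roll":0},{"travel":[0,-160,150],"roll":0}]'
python3 - <<'E'
from h import *
for n in ('top','scene'):
    im=optics.read_camera(n);cv2.imwrite(f'pics/{n}18.png',im[:,:,::-1])
    if n=='top': crop(im,90,165,85,115,5,'pics/t18c.png')
E
```

```text
t: 44.35
eef_pos: [533.9, 294.6, 108.7]
tcp_rot: [1.285, 1.571, 1.35]
ft_force: [-0.5, 0.3, -0.5]
opening: 0.403
t: 45.15
eef_pos: [533.6, 132.0, 259.0]
tcp_rot: [-0.513, 1.57, -0.449]
ft_force: [1.0, 0.1, -0.4]
opening: 0.402
```

View pics/scene18.png

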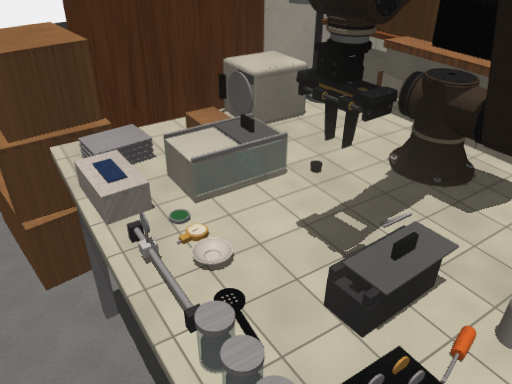

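View pics/t18c.png

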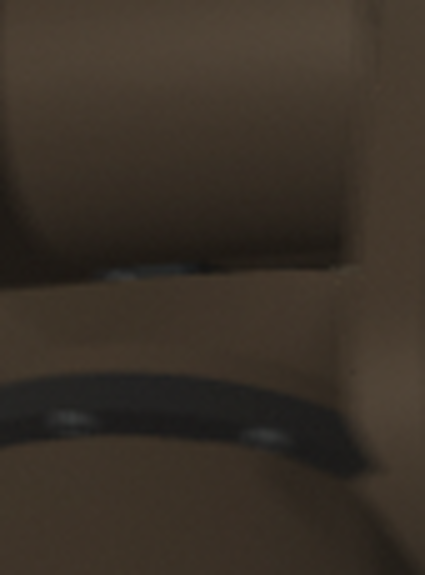

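View pics/top18.png

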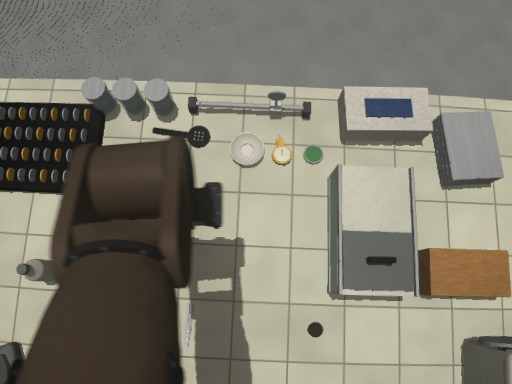

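```bash
python3 -m handwheel '[{"travel":[-10,-45,0],"roll":0},{"travel":[-20,-90,0],"roll":0},{"travel":[-20,-135,0],"roll":0},{"travel":[-20,-180,0],"roll":0},{"travel":[-20,-180,0],"roll":0}]'
python3 - <<'E'
from h import *
for n in ('top','scene'):
    im=optics.read_camera(n);cv2.imwrite(f'pics/{n}19.png',im[:,:,::-1])
    if n=='top': crop(im,85,165,95,115,5,'pics/t19c.png')
    else: crop(im,310,210,170,130,4,'pics/s19c.png')
E
```

```text
t: 45.75
eef_pos: [514.2, -48.7, 258.7]
tcp_rot: [-1.039, 1.57, -0.977]
ft_force: [1.0, 0.8, 0.4]
opening: 0.402
```

View pics/t19c.png

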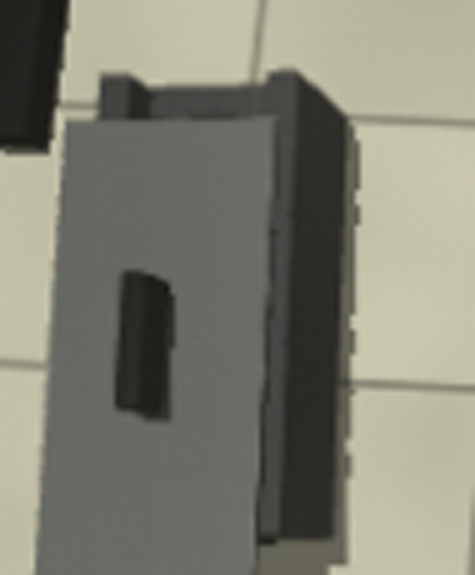

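View pics/s19c.png

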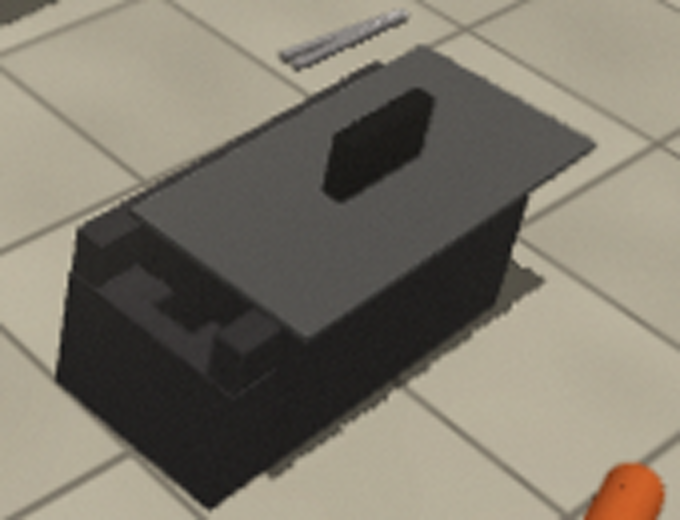

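Run:
```python
from h import *
p=optics.camera_params("top")
np.set_printoptions(precision=1,suppress=True)
U=lambda c,z:unproj(p,[(c[0]+.5)/5-.5+85,(c[1]+.5)/5-.5+165],z)
a,b=U((67,122),101),U((277,118),101);c,d=U((37,572),101),U((254,572),101)
print(a,b,c,d);
for u,v in((c,a),(d,b)): print(np.degrees(np.arctan2(v[1]-u[1],v[0]-u[0])))
th=np.radians(3.6);m=(a+b)/2;print(m-107*np.array([np.cos(th),np.sin(th),0]))
print('handle',U((131,342),135))
```

```text
[614.2 358.4 101. ] [620.7 259.5 101. ] [409.4 346.1 101. ] [415.4 248.2 101. ]
3.4415051416464593
3.1465367996704425
[510.6 302.2 101. ]
handle [510.3 302.8 135. ]
```

```bash
python3 -m handwheel '[{"travel":[0,45,0],"roll":0},{"travel":[0,90,0],"roll":0},{"travel":[0,135,0],"roll":0},{"travel":[0,180,0],"roll":0},{"travel":[-1,225,0],"roll":0},{"travel":[-2,270,0],"roll":0},{"travel":[-3,315,0],"roll":0},{"travel":[-4,350,0],"roll":0}]';python3 -m handwheel '[{"travel":[0,0,20],"roll":0},{"travel":[0,0,40],"roll":0},{"travel":[0,0,40],"roll":0},{"travel":[0,0,40],"roll":0}]'
python3 - <<'E'
from h import *
p=optics.camera_params('wrist');c=p['world_from_camera'][:2,0];print(env.state()['eef_pos'],np.degrees(np.arctan2(c[1],c[0])))
im=optics.read_camera('wrist');cv2.imwrite('pics/w20.png',im[:,:,::-1])
np.save('w20.npy',p)
E
```

```text
t: 46.65
eef_pos: [508.3, 309.0, 258.6]
tcp_rot: [1.615, 1.57, 1.684]
ft_force: [1.4, -0.5, 0.5]
opening: 0.403
t: 47.05
eef_pos: [509.0, 305.8, 298.3]
tcp_rot: [1.513, 1.571, 1.579]
ft_force: [0.4, -1.0, -0.2]
opening: 0.4
[509.04247755 305.79572312 298.34917415] 93.77004363883262
```

View pics/w20.png

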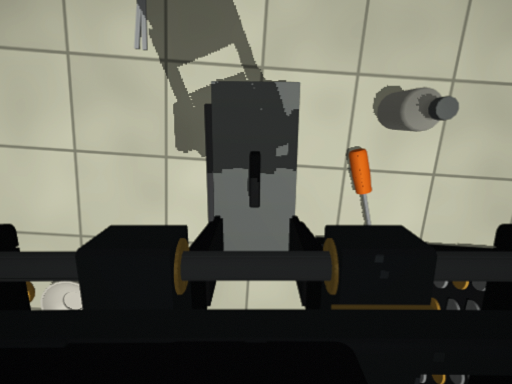

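Run:
```python
from h import *
p=np.load('w20.npy',allow_pickle=True).item()
np.set_printoptions(precision=1,suppress=True)
h=[unproj(p,c,135) for c in [(255,152),(254.5,206)]];print(*h,sum(h)/2)
a,b=[unproj(p,c,101) for c in [(211,82),(299,82)]];th=np.arctan2(b[1]-a[1],b[0]-a[0])-np.pi/2;print(np.degrees(th),(a+b)/2+107*np.array([np.cos(th),np.sin(th),0]))
```

```text
[477.9 301.1 135. ] [537.8 304.4 135. ] [507.8 302.8 135. ]
3.7672619263711593 [510.6 303.2 101. ]
```

```bash
python3 -m handwheel '[{"travel":[0.5,-3,-45],"roll":0},{"travel":[0.5,-3,-90],"roll":0},{"travel":[0.5,-3,-130],"roll":0},{"travel":[0.5,-3,-160],"roll":0},{"travel":[0.5,-3,-180],"roll":0},{"travel":[0.5,-3,-186],"roll":0},{"travel":[0.5,-3,-186],"roll":0},{"travel":[0.5,-3,-186],"roll":0}]'
```

```text
t: 47.9
eef_pos: [510.7, 301.8, 113.4]
tcp_rot: [0.446, 1.57, 0.511]
ft_force: [-0.6, 0.5, -0.1]
opening: 0.4
```

```bash
python3 -m handwheel '[{"travel":[0,0.5,-2],"roll":0},{"travel":[0,0.5,-2],"roll":0},{"travel":[0,0.5,-2],"roll":0}]';python3 -m handwheel '[{"travel":[0,0,0],"roll":0},{"travel":[0,0,0],"roll":0},{"travel":[0,0,0],"roll":0},{"travel":[0,0,0],"roll":0},{"travel":[0,0,0],"roll":0},{"travel":[0,0,0],"roll":0},{"travel":[0,0,0],"roll":0},{"travel":[0,0,0],"roll":0}]' 1
```

```text
t: 48.2
eef_pos: [510.6, 302.2, 111.2]
tcp_rot: [0.433, 1.57, 0.498]
ft_force: [-0.0, -0.8, 0.0]
opening: 0.401
t: 49.0
eef_pos: [510.4, 302.2, 110.7]
tcp_rot: [1.098, 1.571, 1.163]
ft_force: [-0.5, 1.9, 0.4]
opening: 0.125
```

```bash
python3 -m handwheel '[{"travel":[0,0,6],"roll":0},{"travel":[0,0,12],"roll":0},{"travel":[12,-4,15],"roll":0},{"travel":[24,-9,15],"roll":0},{"travel":[24.5,-9,15],"roll":0},{"travel":[24.5,-9,8],"roll":0},{"travel":[24.5,-9,3],"roll":0},{"travel":[24.5,-9,0],"roll":0}]' 1;python3 -m handwheel '[{"travel":[0,0,0],"roll":0},{"travel":[0,0,-0.5],"roll":0},{"travel":[0,0,-0.5],"roll":0}]' 1
```

```text
t: 49.8
eef_pos: [534.3, 292.9, 110.6]
tcp_rot: [-2.738, 1.569, -2.673]
ft_force: [-10.2, -5.7, 29.3]
opening: 0.126
t: 50.1
eef_pos: [534.4, 293.1, 110.7]
tcp_rot: [-2.548, 1.57, -2.482]
ft_force: [-3.3, -2.8, 7.6]
opening: 0.127
```

```bash
python3 -m handwheel '[{"travel":[0,0,0.5],"roll":0},{"travel":[0,0,0.5],"roll":0},{"travel":[0,0,0.5],"roll":0},{"travel":[0,0,0.5],"roll":0},{"travel":[0,0,0.5],"roll":0},{"travel":[0,0,0.5],"roll":0}]' 0.2;python3 -m handwheel '[{"travel":[0,0,15],"roll":0},{"travel":[0,0,45],"roll":0},{"travel":[0,0,90],"roll":0},{"travel":[0,0,135],"roll":0},{"travel":[0,-45,150],"roll":0},{"travel":[0,-90,150],"roll":0},{"travel":[0,-135,150],"roll":0},{"travel":[0,-180,150],"roll":0}]';python3 -m handwheel '[{"travel":[0,-45,0],"roll":0},{"travel":[-10,-90,0],"roll":0},{"travel":[-20,-135,0],"roll":0},{"travel":[-20,-150,0],"roll":0},{"travel":[-20,-150,0],"roll":0},{"travel":[-20,-150,0],"roll":0}]'
python3 - <<'E'
from h import *
for n in ('top','scene'):
    im=optics.read_camera(n);cv2.imwrite(f'pics/{n}21.png',im[:,:,::-1])
    if n=='top': crop(im,85,165,95,115,5,'pics/t21c.png')
    else: crop(im,130,90,350,260,2,'pics/s21c.png')
E
```

```text
t: 50.7
eef_pos: [534.9, 293.1, 110.6]
tcp_rot: [2.34, 1.571, 2.405]
ft_force: [0.6, 0.1, -0.1]
opening: 0.397
t: 51.5
eef_pos: [534.6, 111.6, 260.9]
tcp_rot: [0.144, 1.57, 0.21]
ft_force: [1.1, 0.7, -0.7]
opening: 0.398
t: 52.1
eef_pos: [515.1, -36.5, 260.7]
tcp_rot: [1.2, 1.57, 1.265]
ft_force: [-0.0, 0.8, -0.2]
opening: 0.399
```

View pics/t21c.png

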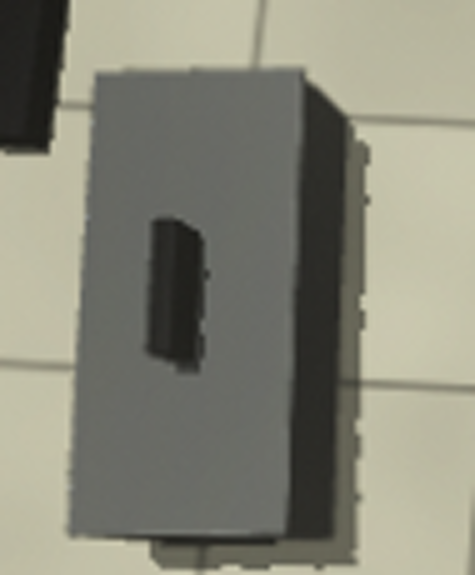

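View pics/s21c.png

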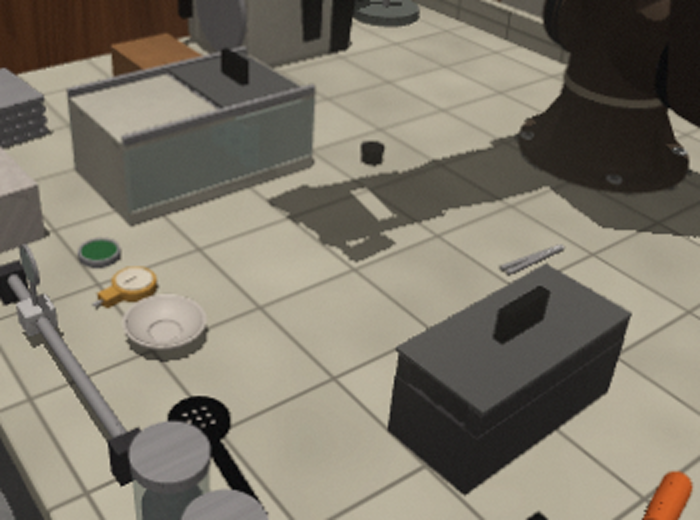

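View pics/top21.png

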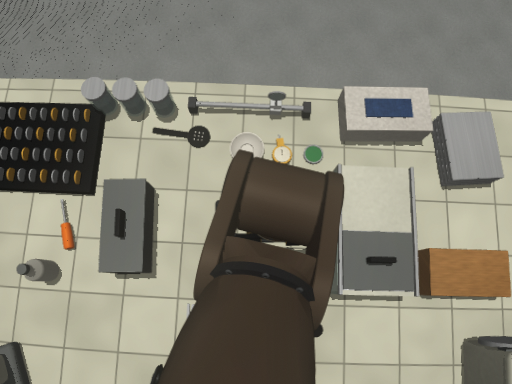

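Run:
```python
from h import *
p=optics.camera_params("top")
np.set_printoptions(precision=1,suppress=True)
U=lambda c,z:unproj(p,[(c[0]+.5)/5-.5+85,(c[1]+.5)/5-.5+165],z)
q=[U(c,101) for c in [(96,72),(304,69),(288,536),(69,536)]]
a=q[0]+q[1]-q[2]-q[3];print(sum(q)/4,np.degrees(np.arctan2(a[1],a[0])))
print('shutter h',unproj(p,(381.5,261),159))
im=optics.read_camera('scene');im=cv2.convertScaleAbs(im,alpha=1.8);crop(im,155,105,150,100,5,'pics/s22.png')
```

```text
[535.3 291.3 101. ] 3.9319562989750136
shutter h [ 475.9 -276.2  159. ]
```

View pics/s22.png

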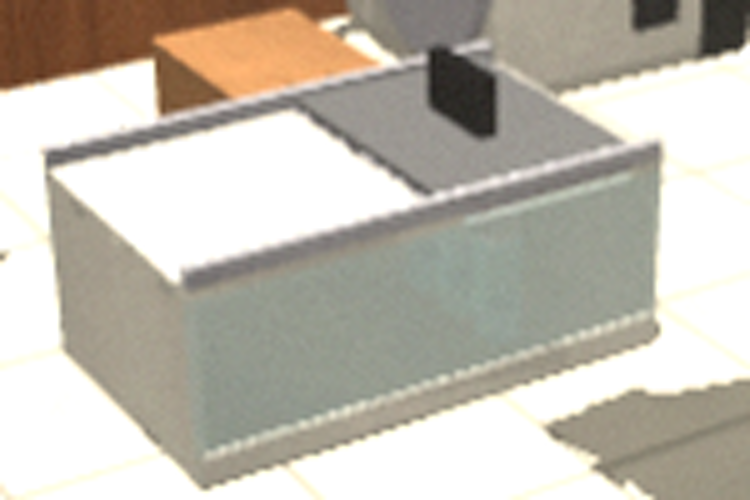

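Run:
```python
from h import *
print(job.job_done(), env.state()['t'])
```

```text
the job is handed in; nothing more can be done
the job is handed in; nothing more can be done
```

I put the three cuvettes (far three wells; the nearest was empty) upright on the cabinet floor, slid the shutter shut and laid the dust cover on the block. I handed the job in at about 52 s of the 210 s allowed; it reports no verdict.

- **Shutter:** it slid open until it hit its stop, and closed again until it hit the other stop, with about 135 mm between the two. The final top picture put the handle within about 2 mm of that shut position.
- **Cuvettes:** a wrist picture before closing showed all three upright inside. Afterwards I could only see them faintly through the glass, still upright. I saw no sign of contact with the port frame, but had no direct reading of the force on it.
- **Dust cover:** right after I first set it down it was knocked about 25 mm aside, so I gripped it again and re-laid it. That second set-down briefly read about 29 N at the wrist. The final top picture shows it within about 2 mm of the block's centre and 0.4° of square.
- **Other objects:** the lens, dish, occluder and gauge looked unmoved in the final pictures, though the arm partly hid the dish in the top view. The arm was parked clear of everything.

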